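Change the ribbon spool on a stand with a sprung catch

TASK

Change the spool on the ribbon stand. Push the wooden wedge, thin end first, under the front lip of the sprung catch until it holds the catch open by itself, then lift the empty spool out and stand it in the free bay of the tray, and lower the full spool into the stand in its place. Finally pull the wedge out so that the catch snaps shut over the axle, leave the wedge lying on the table clear of the stand, and do not disturb the tape roll or the tag stack.

Things in the scene. Friction and masses are not known exactly. Their poses are not given: they have to be found in the camera images.
- stand_seat (a point): Seat of the spool axle in the ribbon stand: the middle of the axle of a seated spool, 90 mm above the table. Axes: x level, from the stand's front (where the catch lip is) to its rear; y along the axle; z up. The slots for the axle are open at the top, 11.5 mm wide, their upper 8 mm flared to 23 mm.
- stand: Ribbon stand, fixed to the table; origin on the table under the seat, same axes. Two plywood cheeks, 10 mm thick, inner faces 62 mm either side of the middle, tops 104 mm high, 114 mm long at the foot, joined low at the rear. Open in front and underneath in the middle, so that the wedge slides in between the cheeks on the table. A tall carton stands on the table's left, beyond y = 0.35 m.
- catch (a joint): Sprung steel catch of the stand, rad. 0 = shut: two noses, one outside each cheek, reach about 3 mm above the axle's ends and keep it from rising. Raising its front lip opens it, at most to 0.34; above 0.13 the noses are clear of the slots; on the wedge's level part it stands at about 0.19. The spring shuts it: 3 N at the lip when shut, 5 N when wedged.
- catch_lip (a point): Middle of the underside of the catch's front lip, a round steel edge 8 mm thick and 44 mm wide at the end of a 30 mm wide strip, 100 mm in front of the seat (to the stand's -x). Shut, its underside is 9 mm above the table; wedged, 27 mm. It turns with the catch, about a shaft 28 mm above the table and 6 mm in front of the seat.
- wedge_center (a point): Centre of the loose hardwood wedge, half-way up. 140 mm long (x), 30 mm wide (y), 27 mm high. +x points to the thin toe (3 mm thick, 70 mm from the centre); from there it rises evenly to 27 mm at x = -2 mm, then is level to the heel at x = -70 mm. Grip the heel across its width. 70 g; pushing it home takes about 10 N; with its centre 80 to 92 mm in front of the seat it stays by itself.
- empty_spool_center (a point): Centre of the empty spool, on its axle; starts in the stand. Two grey card flanges 100 mm in diameter, 50 mm over their outer faces, on a bare core. y lies along the axle (either way round; it can roll): 168 mm long, 18 mm thick out to 57.5 mm either side, then 10 mm thick ends. Grip across the flanges' outer faces, from above, within the top 35 mm. 0.12 kg.
- full_spool_center (a point): Centre of the full spool, on its axle; it starts standing on its rims in the other bay of the tray. Wound with white ribbon between flanges 100 mm in diameter, 50 mm over their outer faces; same axle as the empty spool, y along it. Grip it in the same way. About 0.15 kg.
- tray_free_bay (a point): Where the centre of a spool lies that stands in the free bay of the plywood tray, 55 mm above the table. The tray is fixed, 212 x 74 x 34 mm; a partition makes two bays, each 98 mm (along x) by 64 mm (along y) inside, floor 5 mm up. A spool stands there on its rims, axle along y above the walls. Axes: the tray's, z up.
- tray_full_bay (a point): The same point of the tray's other bay, where the full spool starts, 103.5 mm from the first along the tray's x.
- tape: Roll of tan tape lying flat, 100 mm in diameter, 25 mm high; origin under its centre. Leave alone.
- tags: Stack of card tags, 43 x 73 x 11 mm; origin under its centre. Leave alone.

How it is judged:
By the outcome, as a careful person would: the job done as asked, in the order asked, and still so for the second after the job is handed in, with the robot touching nothing.
It also fails if it takes over 72 s, if anything falls off the work surface, if the arm or the gripper's body presses on something with over 40 N, if the wrist force passes 120 N, or if a joint passes its speed limit or range.

ROBOT

A 7-joint arm with a two-finger parallel gripper is mounted at the origin on a cart in front of the work surface, level with it; the furniture and walls round the work are solid. World frame = base frame: x ahead of the robot, y to its left, z up, the work surface at z = 0. Lengths are in m, angles in rad, forces in N, time in s.
With the tool pointing down it reaches from about 0.425 to 0.875 m from the base axis. Payload 4.7 kg.
Tool frame: the origin (TCP) lies midway between the tips of the shut fingers; the grasp point (between the pads) lies 19 mm behind it; x points along the fingers, z is the direction in which the jaws open and shut, and the axes are right-handed (so a half turn about x gives the same grasp; the last joint's range is limited). The gripper opens to 87 mm and grips with 3 to 60 N. Pads are 19 mm wide; open, the fingers measure 117 mm over their backs; the gripper's body (75 mm by 190 mm) begins 51 mm behind the grasp point.
Start: joints at [1.362, 0.321, -0.07, 1.45, 0.023, 1.371, -0.057], TCP at [0.144, -0.634, 0.202] pointing down, gripper open.
Joint ranges: [-2.86, 2.86], [-0.3, 2.09], [-1.38, 1.24], [0.06, 2.45], [-1.56, 4.7], [0.09, 2.05], [-2.69, 2.69]. Speed limits (rad/s): [2.57, 2.57, 3.14, 3.14, 3.14, 3.14, 3.14].

INTERFACE

Orientations are given as a rotation vector (axis times angle).
In Python, from bench import ctrl gives the robot as it stands.
- The arm moves only by the shell command python3 -m pendant 'ROWS' [OPENING] [FORCE]. ROWS is JSON, a list of rows, each an object with "travel": the shift along the tool's x, y, z in m, a list of three; "twist": the turn about the tool's x in rad. In form: [{"travel": [x, y, z], "twist": twist}, ...]. A call has 1 to 10 rows; each row is the pose to reach, as a shift and turn from the pose measured when the call began, along the tool's axes at that moment; what a row does not reach only later rows make up. A row lasts 1/8 s, in which the tool goes at most 62.5 mm and 10.7 degrees, less where a joint would pass 70% of its speed; a pose out of reach is approached as far as the arm can. A call with a gripper value outside its range is refused whole. OPENING is the opening, from -1 (shut) to 1 (fully open), so that 0 is half open, set as the call begins (- or left out, the last holds). The fingers move at their own pace and stop on an object; FORCE is the grip in N (left out, the last holds). Time passes only in rows, so rows that repeat a pose let the fingers close. It gives the time, the measured TCP pose, the force and the opening at its end, in the units of the state.
- ctrl.get_state(): the state, without advancing time (a new reading comes with each control period).
- ctrl.get_image(name): name is "scene" or "top" or "wrist"; returns the picture (384x512x3 uint8, red, green, blue); there is no depth.
- ctrl.camera_model(name): a dict with "K" (3x3 intrinsics, pixels), "rvec" (rotation vector, rad) and "tvec" (3), from world to camera coordinates, as OpenCV has them; the wrist camera has in their place "T_tool_cam" (4x4, takes a point from camera to tool coordinates, whose origin is the TCP and whose axes are the tool frame's). Camera axes: x right, y down, z forward; pixel columns grow to the right and rows downward; lengths in m; the calibration is good to about 2 mm. A picture is of the moment at which its call begins: read the wrist's pose just before it. camera_model takes no time and is no camera call.
- ctrl.close_job(): hands the job in, once; it reports no verdict.
The state is a dict: "time": time; "joint_positions": joint angles; "qd": joint speeds; "joint_torque": joint torques, N m; "position": TCP position; "tool_rot": TCP orientation; "ft_force": force on the tool from outside, world axes, zero at the start; "torque": the same for the moment, N m; "grip_width": opening from 0.0 (shut) to 1.0 (fully open).
Only numpy, scipy, OpenCV 4.12 (cv2) and the standard library are available. Lean on these libraries where they do the work, as an engineer would, in place of code of your own. Each camera call takes 0.05 s, during which the arm holds its last target.

## Working session

There is one attempt and no reset: what is moved stays moved. The work goes in short steps, Python scripts to look and compute and a shell command to move; the robot and the scene stay as the last step left them, time stands still between calls to the robot, and variables do not carry over. Pictures are saved under pics/ and viewed, and the job is handed in when it is done.

```bash
ls; mkdir -p pics; python3 - <<'E'
from bench import ctrl
import cv2,json
s=ctrl.get_state();print({k:(v if not hasattr(v,'round') else v) for k,v in s.items()})
for n in ["scene","top"]:
    im=ctrl.get_image(n);cv2.imwrite(f"pics/{n}0.png",im[:,:,::-1])
for n in ["scene","top","wrist"]: print(n,ctrl.camera_model(n))
E
```

```text
pics
{'time': 0.0, 'joint_positions': array([ 1.3621116 ,  0.32183757, -0.07012492,  1.45165203,  0.0226082 ,
        1.37077153, -0.05690587]), 'qd': array([-1.42870582e-03,  1.19611837e-03, -9.22887099e-04, -6.36765972e-05,
        2.30408481e-03,  1.25565642e-03, -1.89167080e-03]), 'joint_torque': array([-4.18747168e-04, -4.91282558e+01, -4.04196745e-01, -3.12524307e+01,
       -6.38259505e-02,  4.37610783e-02,  1.57180821e-04]), 'position': array([ 0.1434602 , -0.63338302,  0.20126392]), 'tool_rot': array([ 1.04463508,  1.30797122, -1.04279348]), 'ft_force': array([-0.92991237,  0.64877759,  0.58075745]), 'torque': array([-0.03378876,  0.00961034,  0.04279081]), 'grip_width': 1.0004788778691267}
scene {'K': array([[436.43722803,   0.        , 253.75146243],
       [  0.        , 436.43722803, 194.92325454],
       [  0.        ,   0.        ,   1.        ]]), 'rvec': array([ 0.78189604, -2.26449809,  1.46449094]), 'tvec': array([0.36670184, 0.2635606 , 0.88697387])}
top {'K': array([[462.50755415,   0.        , 247.8633701 ],
       [  0.        , 462.50755415, 192.06304518],
       [  0.        ,   0.        ,   1.        ]]), 'rvec': array([ 2.14950921, -2.19366397,  0.11480737]), 'tvec': array([-0.13000178,  0.55800308,  1.61517284])}
wrist {'K': array([[340.81750101,   0.        , 259.98714603],
       [  0.        , 340.81750101, 191.11971338],
       [  0.        ,   0.        ,   1.        ]]), 'T_tool_cam': array([[ 1.21094540e-03, -2.68268490e-01,  9.63343423e-01,
        -1.81791278e-01],
       [-1.34599163e-04, -9.63344164e-01, -2.68268527e-01,
         7.42800525e-02],
       [ 9.99999258e-01,  1.95193320e-04, -1.20266590e-03,
        -2.43445672e-04],
       [ 0.00000000e+00,  0.00000000e+00,  0.00000000e+00,
         1.00000000e+00]])}
```

View pics/scene0.png

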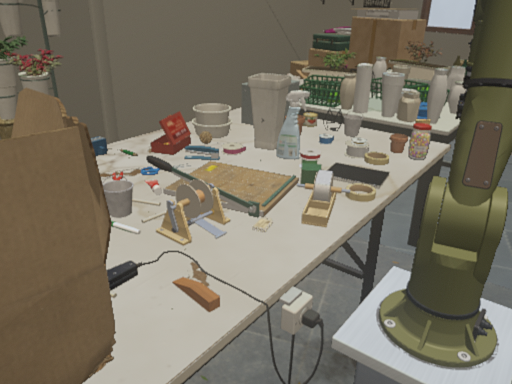

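View pics/top0.png

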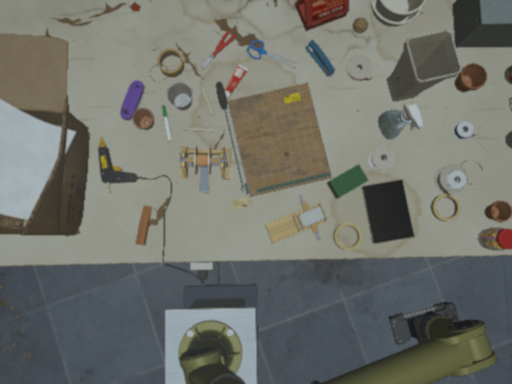

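```bash
cat > h.py <<'E'
import cv2,numpy as np
from bench import ctrl
from scipy.spatial.transform import Rotation as R
def crop(n,src,x0,y0,x1,y1,k):
    im=cv2.imread(src)[y0:y1,x0:x1]
    cv2.imwrite(f"pics/{n}.png",cv2.resize(im,None,fx=k,fy=k,interpolation=cv2.INTER_CUBIC))
def cam(name,state=None):
    m=ctrl.camera_model(name);K=np.array(m["K"])
    if name!="wrist":
        Rm=R.from_rotvec(m["rvec"]).as_matrix();return K,Rm,np.array(m["tvec"])
    s=state or ctrl.get_state();T=np.eye(4);T[:3,:3]=R.from_rotvec(s["tool_rot"]).as_matrix();T[:3,3]=s["position"]
    W=np.linalg.inv(T@np.array(m["T_tool_cam"]));return K,W[:3,:3],W[:3,3]
def at(c,px,z):
    K,Rm,t=c;d=Rm.T@np.linalg.inv(K)@np.array([px[0],px[1],1.]);o=-Rm.T@t
    return o+d*(z-o[2])/d[2]
def proj(c,p):
    K,Rm,t=c;q=K@(Rm@np.array(p)+t);return q[:2]/q[2]
E
python3 - <<'E'
from h import *
crop("t_stand","pics/top0.png",130,120,260,250,6)
crop("t_tray","pics/top0.png",250,160,370,250,6)
crop("s_stand","pics/scene0.png",130,160,280,310,5)
crop("s_tray","pics/scene0.png",240,140,400,240,5)
E
```

```text
(no output)
```

View pics/t_stand.png

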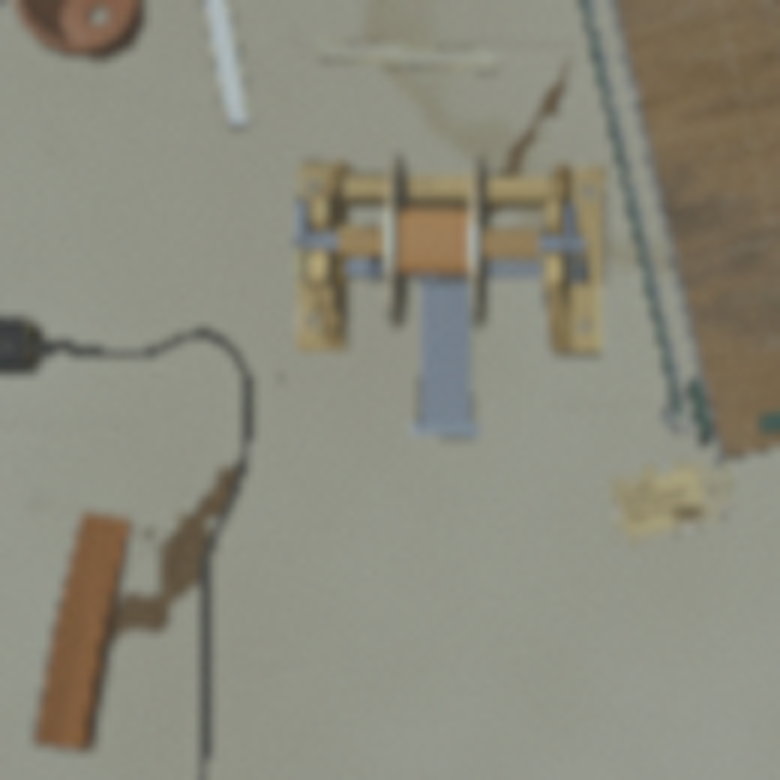

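View pics/t_tray.png

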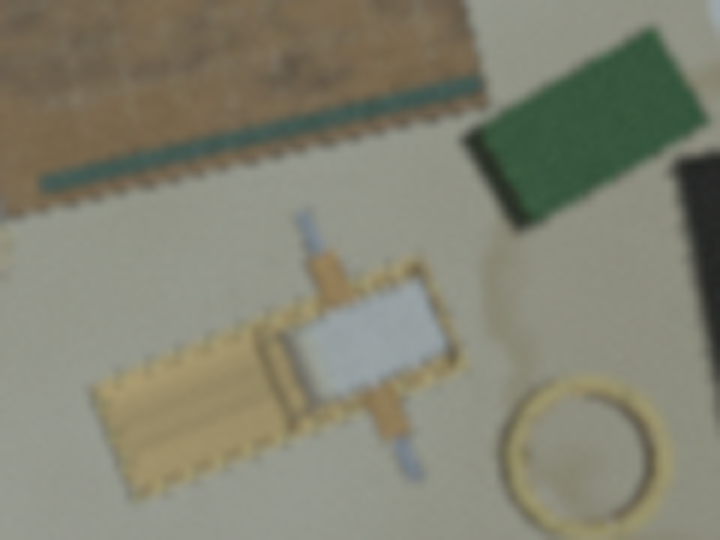

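View pics/s_stand.png

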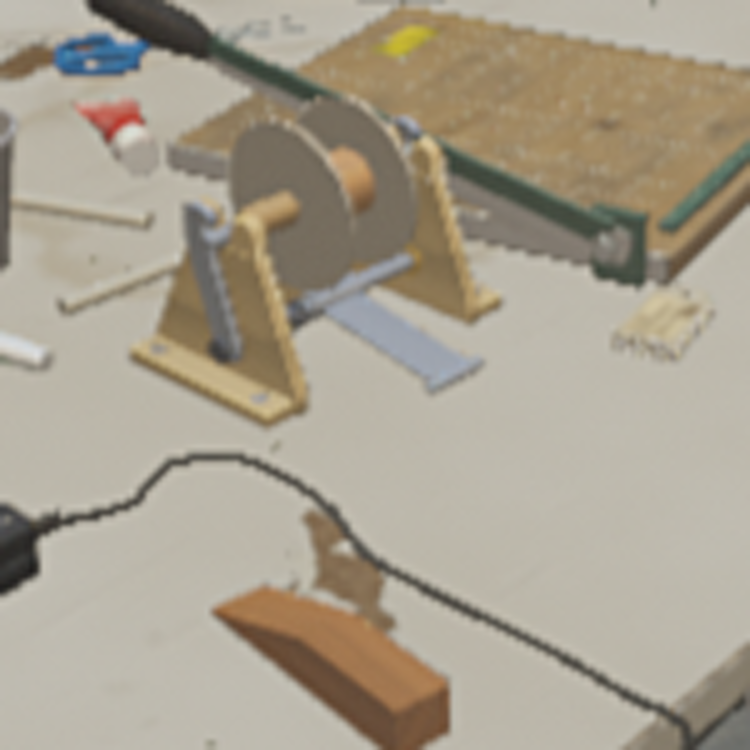

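View pics/s_tray.png

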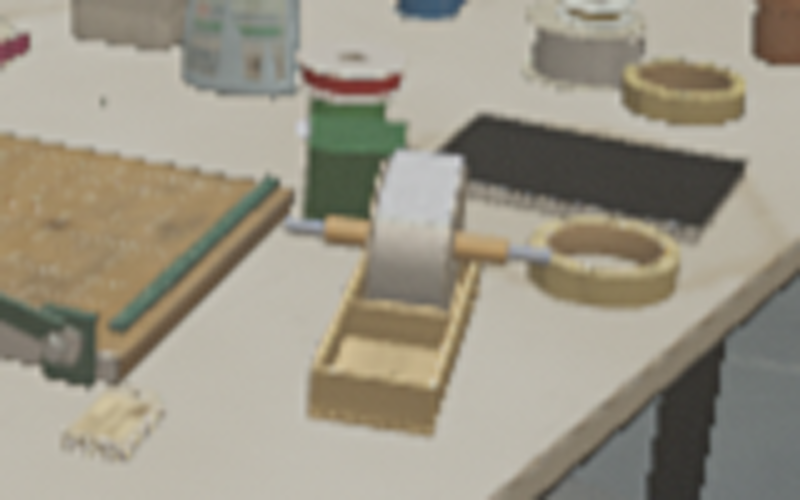

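```bash
python3 - <<'E'
from h import *
c=cam("top");s=cam("scene")
T=lambda x,y,ox,oy,k=6:((x+.5)/k-.5+ox,(y+.5)/k-.5+oy)
a=lambda x,y,z:at(c,T(x,y,130,120),z).round(4)
print("cam",-c[1].T@c[2])
print("axle ends",a(297,240,.09),a(583,242,.09))
print("noses"); 
print("lip corners",a(413,432,.013),a(478,436,.013))
print("feet L", a(298,347,.008),a(345,347,.008),"R",a(555,352,.008),a(603,352,.008))
print("wedge toe",a(82,515,.003),a(132,522,.003),"heel",a(36,743,.027),a(92,748,.027))
b=lambda x,y,z:at(c,T(x,y,250,160),z).round(4)
print("full axle",b(303,213,.055),b(416,476,.055))
print("tray corners",b(93,388,.034),b(133,497,.034),b(462,362,.034),b(422,260,.034))
print("partition",b(262,330,.034),b(300,425,.034))
print("tape",b(586,456,.025))
print("tags",a(660,500,.011))
d=lambda x,y,z:at(s,T(x,y,130,160,5),z).round(4)
print("scene: lip",d(431,388,.011),d(482,362,.011),"axle ends",d(203,215,.09),d(402,125,.09),"wedge",d(213,608,.003),d(398,707,.027),d(449,684,.027),"toe2",d(262,588,.003))
e=lambda x,y,z:at(s,T(x,y,240,140,5),z).round(4)
print("scene axle",e(288,225,.055),e(549,256,.055),"tray",e(310,368,.034),e(435,385,.034))
E
```

```text
cam [ 0.3895117  -0.13211423  1.66369398]
axle ends [0.6661 0.0935 0.09  ] [ 0.6617 -0.0706  0.09  ]
noses
lip corners [0.5621 0.0359 0.013 ] [ 0.5589 -0.0029  0.013 ]
feet L [0.6154 0.105  0.008 ] [0.6148 0.0767 0.008 ] R [ 0.6093 -0.0495  0.008 ] [ 0.6087 -0.0783  0.008 ]
wedge toe [0.5172 0.2356 0.003 ] [0.5123 0.2057 0.003 ] heel [0.382  0.2569 0.027 ] [0.3784 0.2241 0.027 ]
full axle [ 0.5383 -0.3234  0.055 ] [ 0.3846 -0.3838  0.055 ]
tray corners [ 0.4397 -0.1995  0.034 ] [ 0.3757 -0.2213  0.034 ] [ 0.4505 -0.4165  0.034 ] [ 0.511  -0.3952  0.034 ]
partition [ 0.4717 -0.2996  0.034 ] [ 0.4156 -0.3202  0.034 ]
tape [ 0.3941 -0.489   0.025 ]
tags [ 0.5185 -0.111   0.011 ]
scene: lip [0.5659 0.0316 0.011 ] [ 0.5632 -0.007   0.011 ] axle ends [0.6923 0.072  0.09  ] [ 0.6936 -0.087   0.09  ] wedge [0.5186 0.2333 0.003 ] [0.3831 0.2549 0.027 ] [0.3768 0.2304 0.027 ] toe2 [0.5125 0.2083 0.003 ]
scene axle [ 0.5366 -0.3243  0.055 ] [ 0.3851 -0.3872  0.055 ] tray [ 0.4399 -0.197   0.034 ] [ 0.3735 -0.2241  0.034 ]
```

```bash
cat >> h.py <<'E'
def goto(x,y,z,yaw=None):
    """travel & twist to put TCP at xyz with tool z axis heading yaw (deg, mod 180)"""
    s=ctrl.get_state();M=R.from_rotvec(s["tool_rot"]).as_matrix()
    d=M.T@(np.array([x,y,z])-s["position"])
    cur=np.degrees(np.arctan2(M[1,2],M[0,2]))
    dy=0 if yaw is None else (yaw-cur+90)%180-90
    # tool x points down: world yaw + = twist -
    tw=np.radians(dy)*np.sign(M[2,0])
    print("t",round(s["time"],2),"pos",np.round(s["position"],4),"toolx",M[:,0].round(3),"zyaw",round(cur,2),"j7",round(s["joint_positions"][6],2),"g",round(s["grip_width"],3),"F",np.round(s["ft_force"],1))
    print("travel",d.round(4),"twist",round(tw,4))
E
python3 - <<'E'
from h import *
c=cam("top");s=cam("scene")
def draw(name,c,src,k,box):
    im=cv2.imread(src);x0,y0,x1,y1=box
    im=cv2.resize(im[y0:y1,x0:x1],None,fx=k,fy=k,interpolation=cv2.INTER_CUBIC)
    def pl(pts,col):
        q=np.array([(proj(c,p)-[x0,y0]+.5)*k-.5 for p in pts]);cv2.polylines(im,[q.round().astype(int)],False,col,1)
    def fr(o,yaw): 
        C,S=np.cos(yaw),np.sin(yaw);return lambda x,y,z:(o[0]+C*x-S*y,o[1]+S*x+C*y,z)
    f=fr((.664,.0115),-.027)
    pl([f(0,-.084,.09),f(0,.084,.09)],(0,0,255))
    for y in(-.072,-.062,.062,.072): pl([f(-.057,y,.0),f(.057,y,.0)],(0,255,0))
    for sg in(-1,1):
        pl([f(.05*np.cos(t),sg*.025,.09+.05*np.sin(t)) for t in np.linspace(0,6.3,40)],(255,0,255))
    pl([f(-.1,-.022,.009),f(-.1,.022,.009)],(0,0,255))
    w=fr((.4475,.2306),-.146)
    pl([w(.07,-.015,0),w(-.07,-.015,0),w(-.07,.015,0),w(.07,.015,0),w(.07,-.015,0)],(0,255,0))
    pl([w(-.002,-.015,.027),w(-.07,-.015,.027),w(-.07,.015,.027),w(-.002,.015,.027),w(-.002,-.015,.027)],(0,255,255))
    t=fr((.4442,-.3081),np.radians(-69.3))
    for z in(0,.034): pl([t(-.106,-.037,z),t(.106,-.037,z),t(.106,.037,z),t(-.106,.037,z),t(-.106,-.037,z)],(0,255,0))
    pl([t(.05175,-.084,.055),t(.05175,.084,.055)],(0,0,255))
    cv2.imwrite(f"pics/{name}.png",im)
draw("o1",c,"pics/top0.png",6,(130,120,260,250))
draw("o2",c,"pics/top0.png",6,(250,160,370,250))
draw("o3",s,"pics/scene0.png",5,(130,160,280,310))
draw("o4",s,"pics/scene0.png",5,(270,140,400,240))
a=np.hstack([cv2.imread("pics/o1.png")[:600,:750]]);
goto(.4,.238,.2,90-8.4)
E
```

```text
t 0.1 pos [ 0.1435 -0.6334  0.2014] toolx [-0.001  0.002 -1.   ] zyaw -77.23 j7 -0.06 g 0.999 F [-0.2 -0.8  0.1]
travel [ 0.0027  0.4428 -0.7932] twist 0.3695
```

View pics/o1.png

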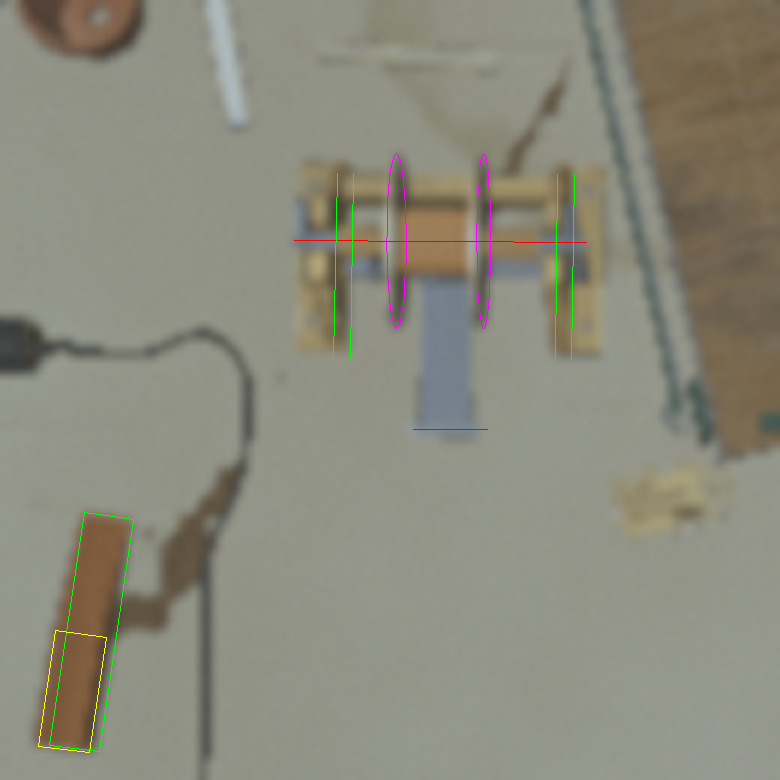

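View pics/o2.png

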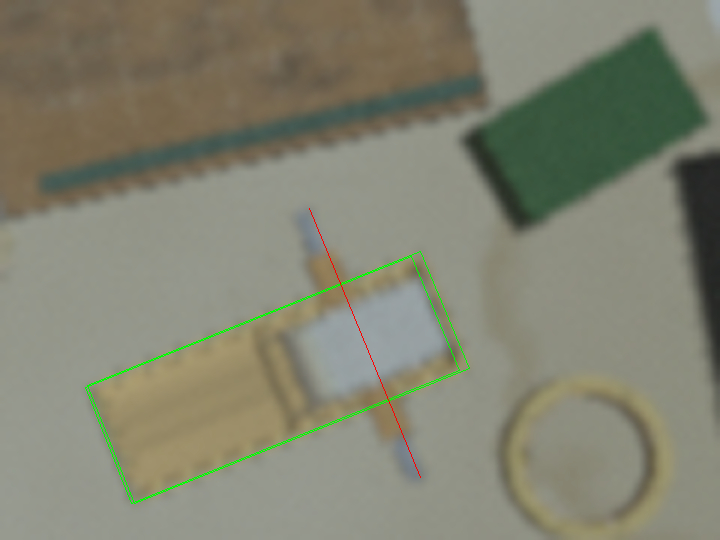

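View pics/o3.png

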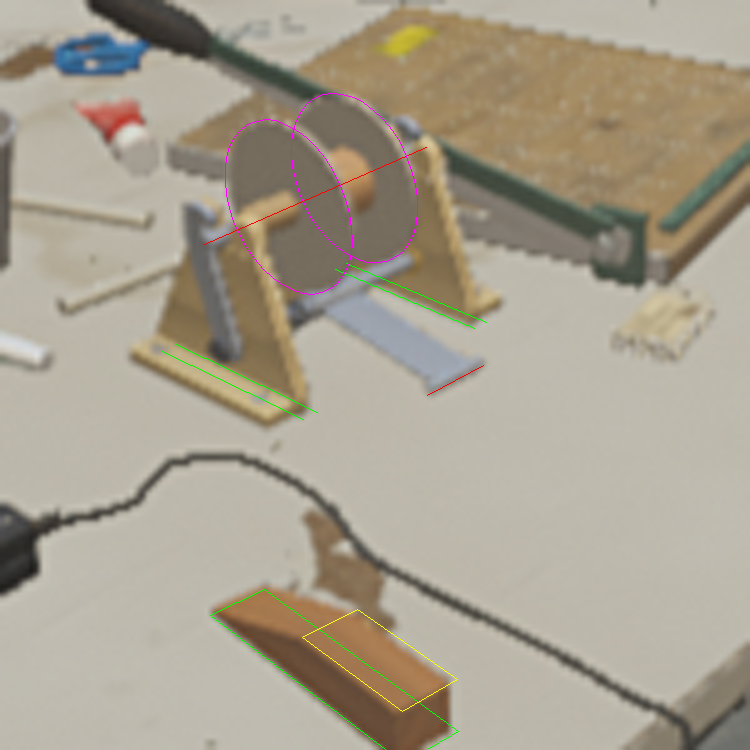

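View pics/o4.png

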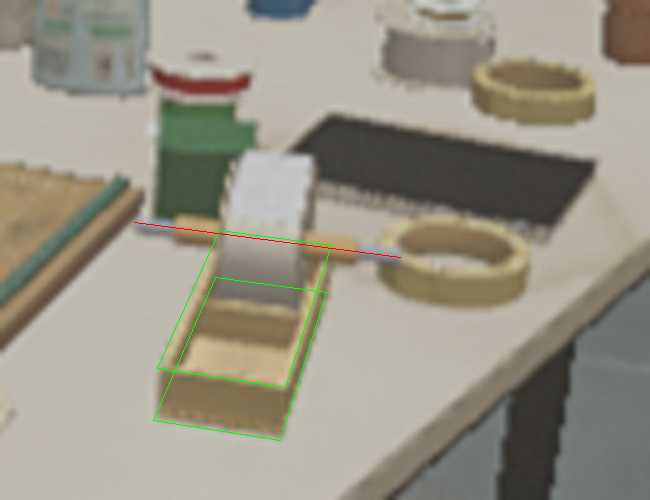

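```bash
sed -i 's/dy=0 if yaw is None else .*/dy=0 if yaw is None else (yaw-cur+180)%360-180/' h.py; python3 - <<'E'
from h import *
goto(.44,-.34,.26,21)
E
```

```text
t 0.1 pos [ 0.1435 -0.6334  0.2014] toolx [-0.001  0.002 -1.   ] zyaw -77.23 j7 -0.06 g 0.999 F [-0.2 -0.8  0.1]
travel [-0.0583  0.3541 -0.2207] twist -1.7145
```

```bash
python3 -m pendant '[{"travel":[-0.03,0.04,-0.03],"twist":-0.18},{"travel":[-0.058,0.08,-0.05],"twist":-0.36},{"travel":[-0.058,0.12,-0.075],"twist":-0.54},{"travel":[-0.058,0.16,-0.1],"twist":-0.72},{"travel":[-0.058,0.2,-0.125],"twist":-0.9},{"travel":[-0.058,0.24,-0.15],"twist":-1.08},{"travel":[-0.058,0.28,-0.175],"twist":-1.26},{"travel":[-0.058,0.32,-0.2],"twist":-1.44},{"travel":[-0.058,0.354,-0.22],"twist":-1.62},{"travel":[-0.058,0.354,-0.22],"twist":-1.71}]' ; python3 - <<'E'
from h import *
goto(.44,-.34,.26,21)
s=ctrl.get_state();im=ctrl.get_image("wrist");cv2.imwrite("pics/w1.png",im[:,:,::-1])
np.save("w1.npy",np.r_[s["position"],s["tool_rot"]])
goto(.5,.02,.26,88.5)
E
```

```text
time: 1.35
position: [0.443, -0.3367, 0.2595]
tool_rot: [-0.29, 1.55, 0.295]
ft_force: [-0.3, -0.1, -0.0]
grip_width: 1.003
t 1.35 pos [ 0.443  -0.3367  0.2595] toolx [ 0.     0.003 -1.   ] zyaw 21.37 j7 0.93 g 1.003 F [-0.3 -0.1 -0. ]
travel [-0.0005 -0.002  -0.004 ] twist 0.0065
t 1.4 pos [ 0.4414 -0.3387  0.2593] toolx [-0.001  0.002 -1.   ] zyaw 21.31 j7 0.93 g 1.004 F [-1.  -0.7  0.7]
travel [1.000e-04 3.129e-01 1.850e-01] twist -1.1727
```

View pics/w1.png

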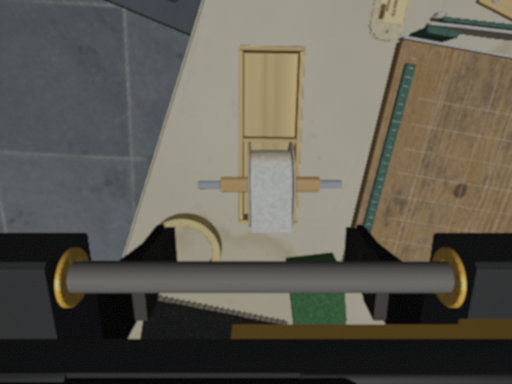

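```bash
python3 - <<'E'
from h import *
v=np.load("w1.npy");c=cam("wrist",{"position":v[:3],"tool_rot":v[3:]})
im=cv2.imread("pics/w1.png");crop("w1c","pics/w1.png",180,30,360,240,3.5)
a,b=at(c,(198.5,184),.055),at(c,(341.5,184),.055);m=(a+b)/2;print("axle",a,b,np.linalg.norm(a-b),m,np.degrees(np.arctan2(*(b-a)[1::-1])))
k=[at(c,p,.034) for p in((239.5,45.5),(304,46))]
print("tray end",k,np.linalg.norm(k[0]-k[1]))
mm=(k[0]+k[1])/2;print("end mid",mm, "free bay",mm+(m-mm)*54.25/np.linalg.norm((m-mm)[:2]))
print("partition",at(c,(271,139),.034))
E
```

```text
axle [ 0.3863207 -0.3850988  0.055    ] [ 0.5421628  -0.32428065  0.055     ] 0.16728900039032701 [ 0.46424175 -0.35468972  0.055     ] 21.31846228596842
tray end [array([ 0.37637527, -0.22458191,  0.034     ]), array([ 0.44323217, -0.19895001,  0.034     ])] 0.07160195045392828
end mid [ 0.40980372 -0.21176596  0.034     ] free bay [ 19.71972631 -50.90880127   7.48299046]
partition [ 0.4473647  -0.30768941  0.034     ]
```

View pics/w1c.png

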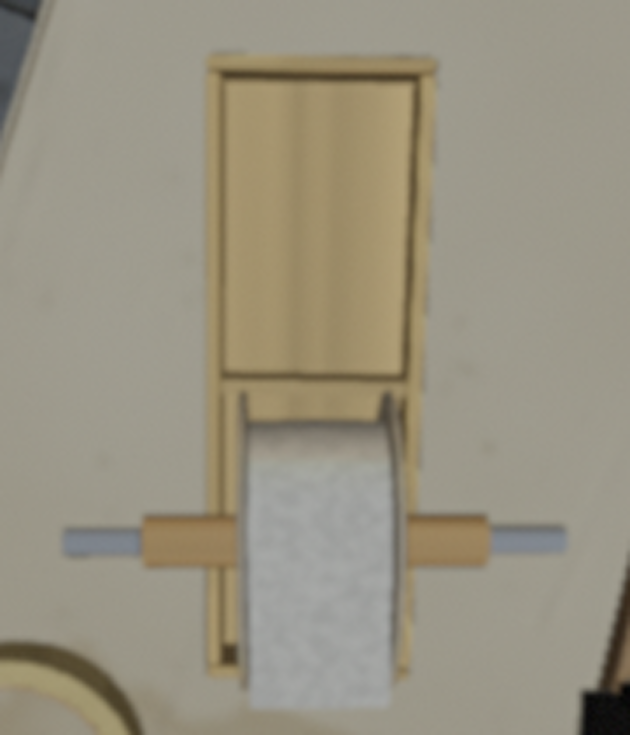

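```bash
python3 -m pendant '[{"travel":[0,0.04,0.02],"twist":-0.15},{"travel":[0,0.09,0.05],"twist":-0.33},{"travel":[0,0.14,0.08],"twist":-0.51},{"travel":[0,0.19,0.11],"twist":-0.69},{"travel":[0,0.24,0.14],"twist":-0.87},{"travel":[0,0.29,0.17],"twist":-1.05},{"travel":[0,0.313,0.185],"twist":-1.173},{"travel":[0,0.313,0.185],"twist":-1.173}]' ; python3 - <<'E'
from h import *
s=ctrl.get_state();im=ctrl.get_image("wrist");cv2.imwrite("pics/w2.png",im[:,:,::-1])
np.save("w2.npy",np.r_[s["position"],s["tool_rot"]])
goto(.4,.238,.12,81.6)
E
```

```text
time: 2.4
position: [0.4998, 0.0223, 0.2601]
tool_rot: [-1.19, 1.219, 1.194]
ft_force: [-1.1, -0.4, -0.4]
grip_width: 1.001
t 2.45 pos [0.4998 0.02   0.2599] toolx [-0.001  0.002 -1.   ] zyaw 88.44 j7 1.46 g 1.0 F [-0.9 -0.6 -0.4]
travel [0.1405 0.1054 0.2149] twist 0.1194
```

View pics/w2.png

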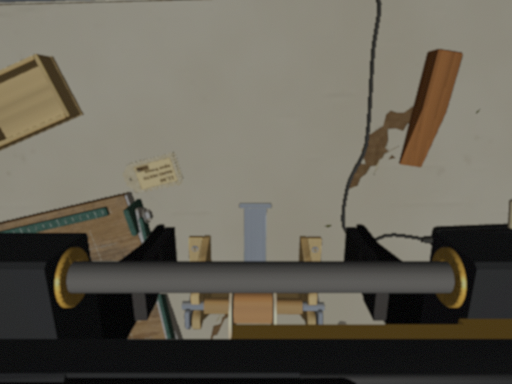

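```bash
python3 - <<'E'
from h import *
crop("w2a","pics/w2.png",170,180,350,345,4.4);crop("w2b","pics/w2.png",380,30,500,180,4)
E
```

```text
(no output)
```

View pics/w2a.png

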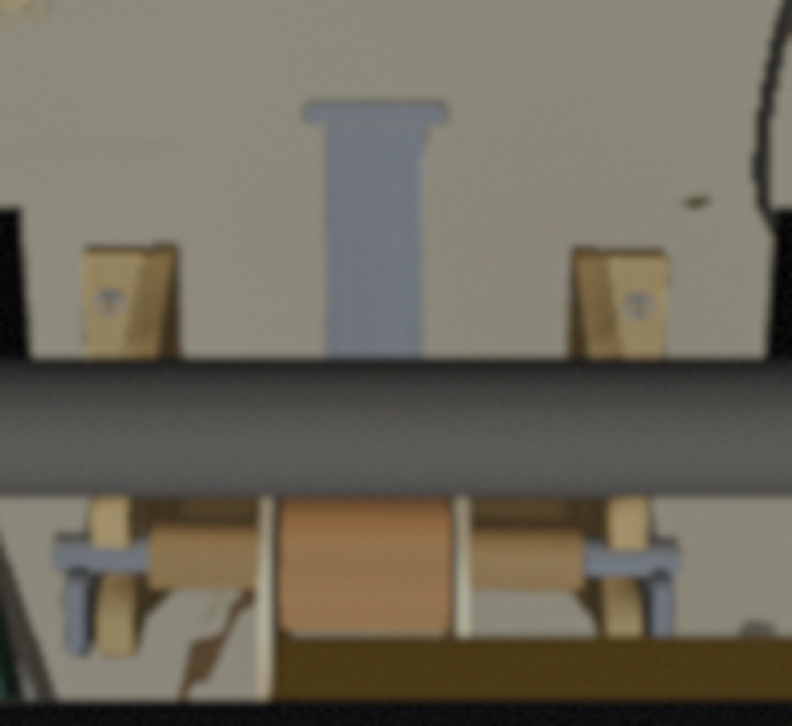

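View pics/w2b.png

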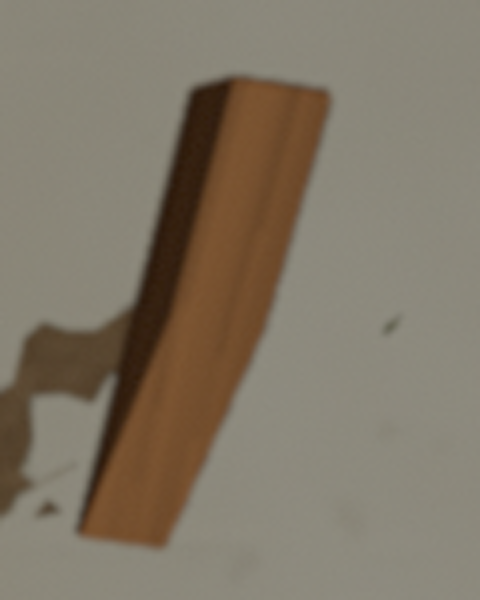

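```bash
python3 - <<'E'
from h import *
v=np.load("w2.npy");c=cam("wrist",{"position":v[:3],"tool_rot":v[3:]})
A=lambda x,y,z:at(c,((x+.5)/4.4-.5+170,(y+.5)/4.4-.5+180),z).round(4)
B=lambda x,y,z:at(c,((x+.5)/4-.5+380,(y+.5)/4-.5+30),z).round(4)
def two(n,a,b): print(n,a,b,"len",np.linalg.norm(a-b).round(4),"mid",((a+b)/2).round(4),"ang",np.degrees(np.arctan2(*(b-a)[1::-1])).round(2))
two("lip front",A(303,112,.013),A(447,112,.013))
two("axle",A(55,556,.09),A(680,556,.09))
two("axle thick",A(150,557,.09),A(584,557,.09))
two("flange gap",A(275,557,.1),A(456,557,.1))
two("feet",A(85,248,.008),A(667,250,.008))
two("heel",B(235,78,.027),B(330,94,.027))
two("toe",B(80,533,.003),B(166,547,.003))
two("knee",B(168,327,.027),B(265,330,.027))
E
```

```text
lip front [ 0.5653 -0.0059  0.013 ] [0.5664 0.0373 0.013 ] len 0.0432 mid [0.5658 0.0157 0.013 ] ang 88.54
axle [ 0.6641 -0.0723  0.09  ] [0.6685 0.0959 0.09  ] len 0.1683 mid [0.6663 0.0118 0.09  ] ang 88.5
axle thick [ 0.6651 -0.0468  0.09  ] [0.6681 0.07   0.09  ] len 0.1168 mid [0.6666 0.0116 0.09  ] ang 88.53
flange gap [ 0.6591 -0.0121  0.1   ] [0.6604 0.0352 0.1   ] len 0.0473 mid [0.6598 0.0116 0.1   ] ang 88.43
feet [ 0.6097 -0.076   0.008 ] [0.615  0.1055 0.008 ] len 0.1816 mid [0.6123 0.0148 0.008 ] ang 88.33
heel [0.3806 0.2292 0.027 ] [0.3855 0.2568 0.027 ] len 0.028 mid [0.383 0.243 0.027] ang 79.93
toe [0.5157 0.2066 0.003 ] [0.5211 0.2353 0.003 ] len 0.0292 mid [0.5184 0.221  0.003 ] ang 79.34
knee [0.4492 0.2174 0.027 ] [0.4507 0.2464 0.027 ] len 0.029 mid [0.45   0.2319 0.027 ] ang 87.04
```

```bash
python3 - <<'E'
from h import *
v=np.load("w2.npy");c=cam("wrist",{"position":v[:3],"tool_rot":v[3:]})
print([at(c,p,.004).round(3) for p in((378,20),(374,60),(371,100),(369,130))])
goto(.3964,.2409,.09,80.5)
E
python3 -m pendant '[{"travel":[0.02,0.015,0.04],"twist":0.03},{"travel":[0.05,0.04,0.09],"twist":0.06},{"travel":[0.08,0.07,0.14],"twist":0.1},{"travel":[0.12,0.09,0.19],"twist":0.14},{"travel":[0.15,0.109,0.218],"twist":0.14},{"travel":[0.17,0.109,0.218],"twist":0.14},{"travel":[0.17,0.109,0.218],"twist":0.14}]' 0.1 50; python3 - <<'E'
from h import *
s=ctrl.get_state();im=ctrl.get_image("wrist");cv2.imwrite("pics/w3.png",im[:,:,::-1])
np.save("w3.npy",np.r_[s["position"],s["tool_rot"]])
goto(.3964,.2409,.008,80.5)
E
```

```text
[array([0.345, 0.166, 0.004]), array([0.389, 0.164, 0.004]), array([0.435, 0.164, 0.004]), array([0.472, 0.163, 0.004])]
t 2.45 pos [0.4998 0.02   0.2599] toolx [-0.001  0.002 -1.   ] zyaw 88.44 j7 1.46 g 1.0 F [-0.9 -0.6 -0.4]
travel [0.1705 0.1091 0.2177] twist 0.1386
time: 3.32
position: [0.3959, 0.2389, 0.089]
tool_rot: [-1.08, 1.289, 1.086]
ft_force: [0.2, -1.2, -0.2]
grip_width: 0.551
t 3.38 pos [0.397  0.2393 0.0901] toolx [-0.003  0.001 -1.   ] zyaw 80.19 j7 0.73 g 0.554 F [-0.1 -0.1 -0.4]
travel [0.0822 0.0006 0.0014] twist -0.0055
```

View pics/w3.png

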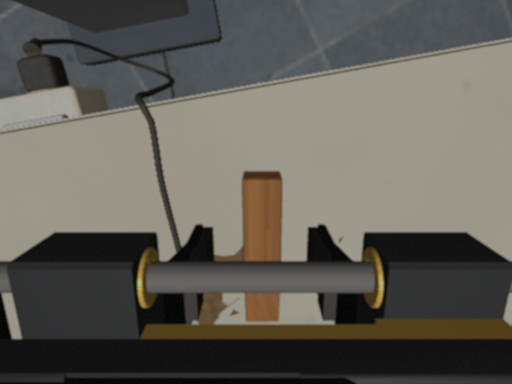

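```bash
python3 -m pendant '[{"travel":[0.03,0,0.001],"twist":0},{"travel":[0.06,0,0.001],"twist":0},{"travel":[0.078,0,0.001],"twist":0},{"travel":[0.082,0,0.001],"twist":0},{"travel":[0.082,0,0.001],"twist":0}]'; python3 -m pendant '[{"travel":[0,0,0],"twist":0},{"travel":[0,0,0],"twist":0},{"travel":[0,0,0],"twist":0},{"travel":[0,0,0],"twist":0}]' -1 50; python3 - <<'E'
from h import *
goto(.3964,.2409,.06,88.5)
E
```

```text
time: 4.0
position: [0.3981, 0.24, 0.009]
tool_rot: [-1.079, 1.287, 1.082]
ft_force: [0.7, 0.8, -0.1]
grip_width: 0.555
time: 4.5
position: [0.3981, 0.24, 0.0091]
tool_rot: [-1.079, 1.286, 1.082]
ft_force: [-0.1, 0.4, 0.3]
grip_width: 0.18
t 4.5 pos [0.3981 0.24   0.0091] toolx [-0.001  0.001 -1.   ] zyaw 80.07 j7 0.56 g 0.18 F [-0.1  0.4  0.3]
travel [-0.0509  0.002   0.0006] twist -0.1472
```

```bash
python3 -m pendant '[{"travel":[0,0,0],"twist":0},{"travel":[0,0,0],"twist":0}]'; python3 - <<'E'
from h import *
im=ctrl.get_image("wrist");cv2.imwrite("pics/w4.png",im[:,:,::-1])
im=ctrl.get_image("scene");cv2.imwrite("pics/s4.png",im[:,:,::-1]);crop("s4c","pics/s4.png",110,180,290,360,4)
E
```

```text
time: 4.75
position: [0.3981, 0.24, 0.0091]
tool_rot: [-1.079, 1.286, 1.082]
ft_force: [0.6, -0.0, 0.9]
grip_width: 0.021
```

View pics/w4.png

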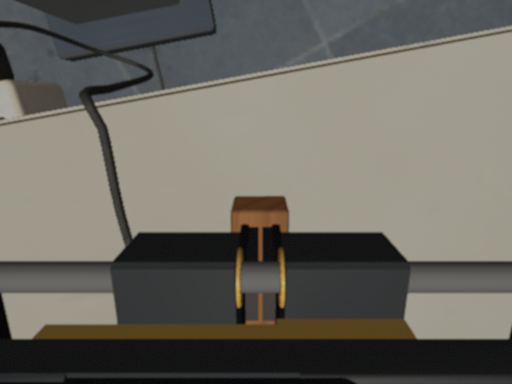

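View pics/s4c.png

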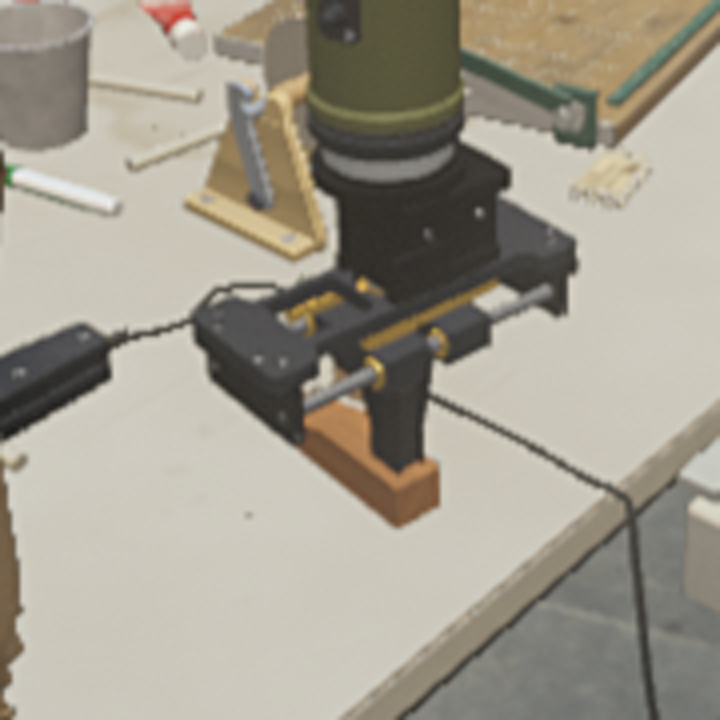

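```bash
python3 - <<'E'
from h import *
goto(.3964,.2409,.008,80.5)
s=ctrl.get_state();p=s["position"];M=R.from_rotvec(s["tool_rot"]).as_matrix()
for n in("scene","wrist"):
    c=cam(n)
    for dx in(0,-.019,-.04,-.07): print(n,dx,proj(c,p+M@[dx,0,0]).round(1))
print(s["joint_torque"].round(2))
crop("w4c","pics/w4.png",200,180,330,350,4); crop("s4d","pics/s4.png",170,250,240,320,10)
E
```

```text
t 4.85 pos [0.3981 0.24   0.0091] toolx [-0.001  0.001 -1.   ] zyaw 80.06 j7 0.56 g 0.009 F [-0.3  0.4 -0.6]
travel [0.0011 0.0018 0.0006] twist -0.0076
scene 0 [209.  301.5]
scene -0.019 [208.7 294.2]
scene -0.04 [208.5 286. ]
scene -0.07 [208.1 274. ]
wrist 0 [258.7 228.7]
wrist -0.019 [258.7 242.5]
wrist -0.04 [258.6 261.6]
wrist -0.07 [258.4 299.2]
[  0.   -25.29  -6.43 -24.77  -0.03   0.07  -0.  ]
```

View pics/w4c.png

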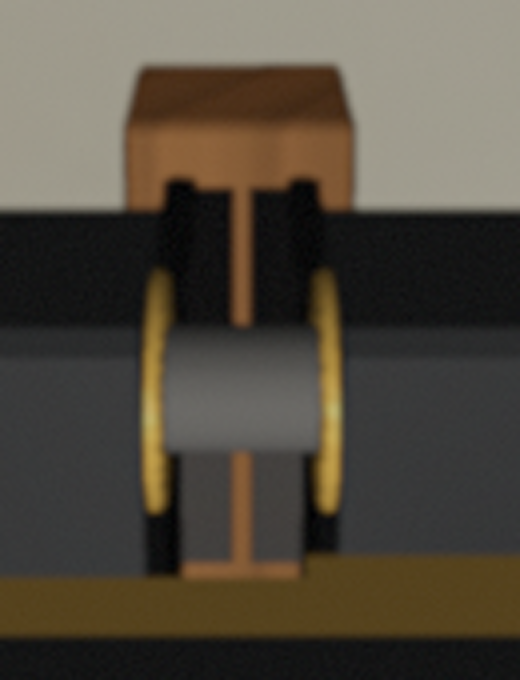

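View pics/s4d.png

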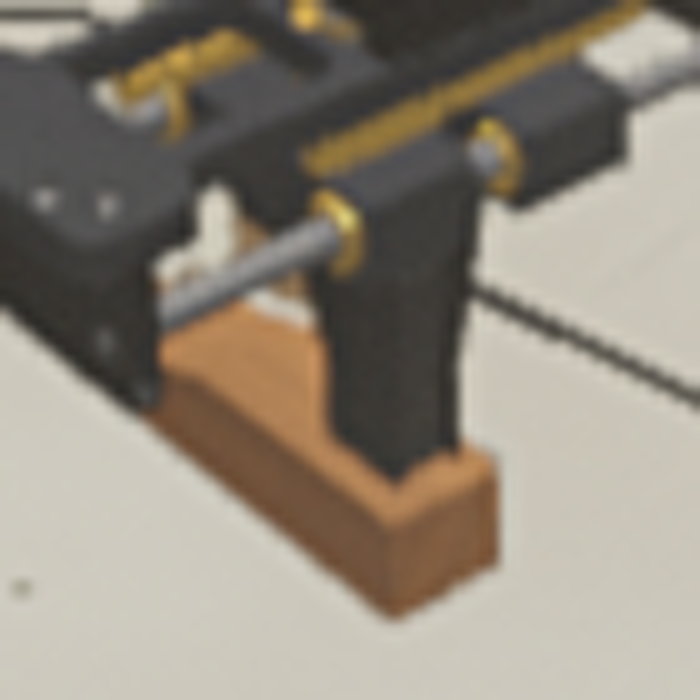

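```bash
python3 - <<'E'
from h import *
s=ctrl.get_state();p=s["position"];M=R.from_rotvec(s["tool_rot"]).as_matrix()
c=cam("scene")
for z in(.009,.02,.027,.035):
  for dy in(.0,.0095):
    for dz in(.005,.015):
      q=p+M@[0,dy,dz];q[2]=z;print(z,dy,dz,proj(c,q).round(1))
# wedge box corners by image in s4d: heel top near corner(393,525), heel top right(497,470), bottom (393,620)
for px in((393,525),(497,470)): print(at(c,(170+px[0]/10-.45,250+px[1]/10-.45),.027).round(4))
print(at(c,(170+39.3-.45,250+62-.45),0).round(4))
E
```

```text
0.009 0.0 0.005 [207.1 302.6]
0.009 0.0 0.015 [203.2 304.6]
0.009 0.0095 0.005 [209.8 304.7]
0.009 0.0095 0.015 [206.  306.8]
0.02 0.0 0.005 [206.9 298.3]
0.02 0.0 0.015 [203.1 300.3]
0.02 0.0095 0.005 [209.7 300.5]
0.02 0.0095 0.015 [205.8 302.5]
0.027 0.0 0.005 [206.8 295.6]
0.027 0.0 0.015 [203.  297.6]
0.027 0.0095 0.005 [209.6 297.8]
0.027 0.0095 0.015 [205.7 299.8]
0.035 0.0 0.005 [206.7 292.5]
0.035 0.0 0.015 [202.9 294.5]
0.035 0.0095 0.005 [209.5 294.7]
0.035 0.0095 0.015 [205.6 296.6]
[0.3814 0.2578 0.027 ]
[0.3767 0.231  0.027 ]
[0.384 0.256 0.   ]
```

```bash
python3 - <<'E'
from h import *
K,_,_=cam("top");m=ctrl.camera_model("wrist");T=np.array(m["T_tool_cam"]);W=np.linalg.inv(T);K=np.array(m["K"])
c=(K,W[:3,:3],W[:3,3])
for dx in(0,-.009,-.018):
  for dy in(-.0095,0.,.0095):
    print(dx,dy,[proj(c,(dx,dy,z)).round(1).tolist() for z in(-.0241,-.0391,.0241,.0391,.0,.0125)])
crop("w3c","pics/w3.png",170,200,360,340,4)
E
```

```text
0 -0.0095 [[217.1, 244.0], [191.2, 244.1], [300.4, 244.0], [326.2, 244.0], [258.8, 244.0], [280.3, 244.0]]
0 0.0 [[216.6, 228.7], [190.3, 228.8], [300.9, 228.7], [327.1, 228.7], [258.7, 228.7], [280.6, 228.7]]
0 0.0095 [[216.0, 213.0], [189.4, 213.1], [301.4, 213.0], [328.0, 213.0], [258.7, 213.0], [280.9, 213.0]]
-0.009 -0.0095 [[215.2, 250.9], [188.1, 250.9], [302.2, 250.8], [329.3, 250.8], [258.7, 250.8], [281.3, 250.8]]
-0.009 0.0 [[214.6, 235.0], [187.1, 235.0], [302.8, 234.9], [330.3, 234.9], [258.7, 234.9], [281.6, 234.9]]
-0.009 0.0095 [[214.0, 218.6], [186.1, 218.6], [303.4, 218.5], [331.2, 218.5], [258.7, 218.6], [281.9, 218.5]]
-0.018 -0.0095 [[213.1, 258.4], [184.7, 258.4], [304.3, 258.3], [332.7, 258.2], [258.7, 258.3], [282.3, 258.3]]
-0.018 0.0 [[212.4, 241.8], [183.6, 241.8], [304.9, 241.7], [333.7, 241.7], [258.7, 241.7], [282.7, 241.7]]
-0.018 0.0095 [[211.7, 224.7], [182.5, 224.7], [305.6, 224.6], [334.8, 224.6], [258.7, 224.7], [283.0, 224.6]]
```

View pics/w3c.png

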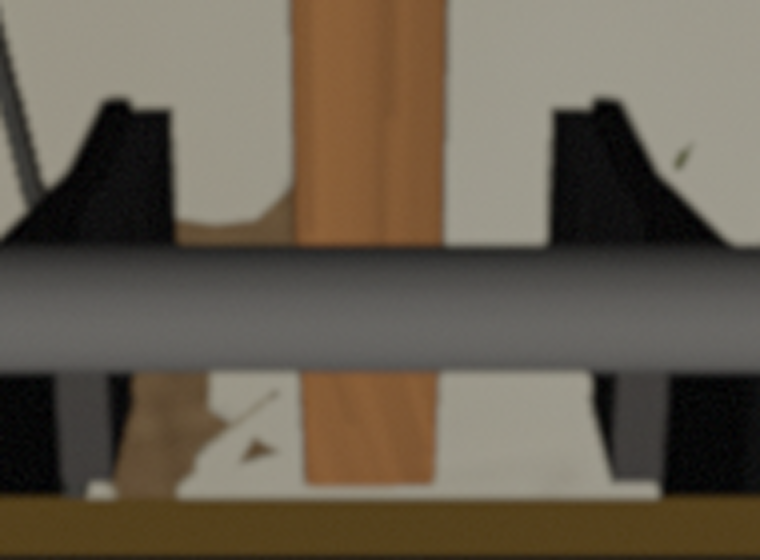

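```bash
python3 -m pendant '[{"travel":[-0.01,0,0],"twist":0},{"travel":[-0.01,0,0],"twist":0},{"travel":[-0.01,0,0],"twist":0},{"travel":[-0.01,0,0],"twist":0},{"travel":[-0.01,0,0],"twist":0},{"travel":[-0.01,0,0],"twist":0},{"travel":[-0.01,0,0],"twist":0}]' 0.1 50; python3 - <<'E'
from h import *
goto(.3964,.2409,.008,80.5)
im=ctrl.get_image("scene");cv2.imwrite("pics/s5.png",im[:,:,::-1]);crop("s5c","pics/s5.png",160,240,240,320,8)
E
```

```text
time: 5.72
position: [0.3981, 0.24, 0.019]
tool_rot: [-1.079, 1.286, 1.082]
ft_force: [0.1, -0.8, 0.0]
grip_width: 0.543
t 5.72 pos [0.3981 0.24   0.019 ] toolx [-0.002  0.001 -1.   ] zyaw 80.07 j7 0.58 g 0.543 F [ 0.1 -0.8  0. ]
travel [0.011  0.0018 0.0006] twist -0.0074
```

View pics/s5c.png

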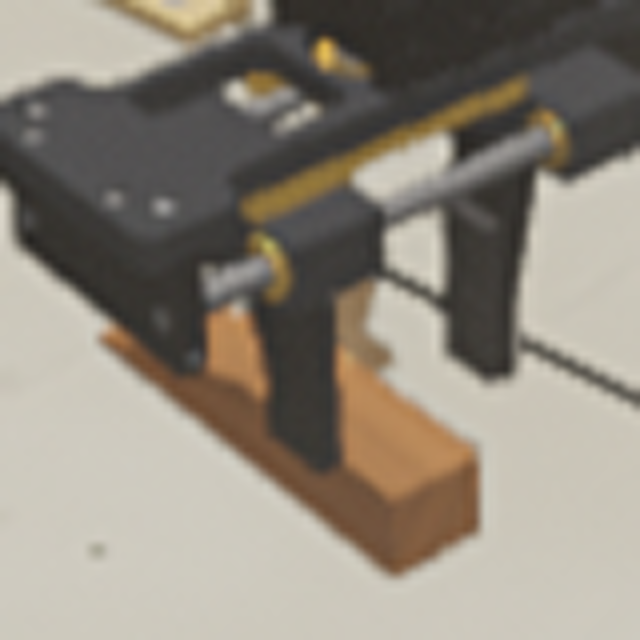

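```bash
python3 -m pendant '[{"travel":[0.01,0.001,0.001],"twist":0},{"travel":[0.02,0.001,0.001],"twist":0},{"travel":[0.027,0.001,0.001],"twist":0},{"travel":[0.03,0.001,0.001],"twist":0},{"travel":[0.03,0.001,0.001],"twist":0}]'; python3 - <<'E'
from h import *
goto(.3964,.2409,-.01,80.5)
im=ctrl.get_image("scene");cv2.imwrite("pics/s6.png",im[:,:,::-1]);crop("s6c","pics/s6.png",160,240,240,320,8)
E
```

```text
time: 6.4
position: [0.397, 0.2413, -0.0112]
tool_rot: [-1.079, 1.287, 1.083]
ft_force: [0.6, 0.2, -0.0]
grip_width: 0.546
t 6.4 pos [ 0.397   0.2413 -0.0112] toolx [-0.002  0.002 -1.   ] zyaw 80.08 j7 0.52 g 0.546 F [ 0.6  0.2 -0. ]
travel [-0.0012  0.0005 -0.0005] twist -0.0073
```

View pics/s6c.png

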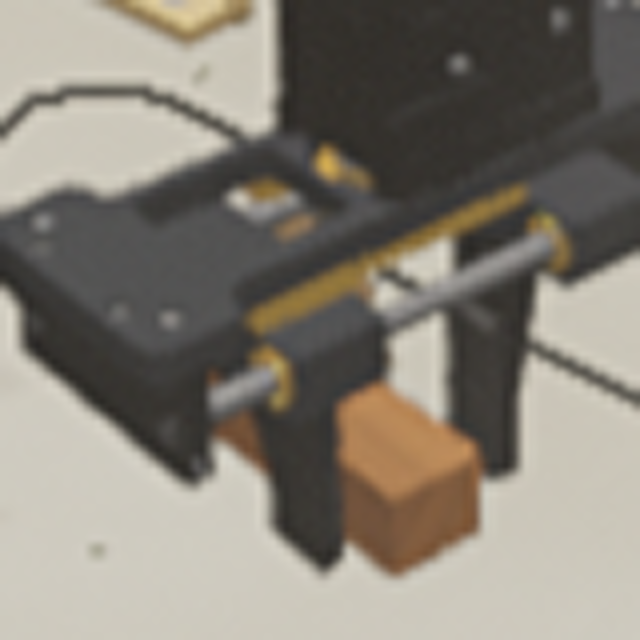

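Confirmed: the fingertips lie about 18 mm short of the reported TCP (tip now near z ≈ 7 mm, at s6c (325,575)). Close.

```bash
python3 -m pendant '[{"travel":[0,0,0],"twist":0},{"travel":[0,0,0],"twist":0},{"travel":[0,0,0],"twist":0},{"travel":[0,0,0],"twist":0},{"travel":[0,0,0],"twist":0}]' -1 50;  python3 - <<'E'
from h import *
goto(.41,.018,.03,88.5)
E
```

```text
time: 7.08
position: [0.3974, 0.2413, -0.0108]
tool_rot: [-1.079, 1.286, 1.082]
ft_force: [0.1, -1.3, 3.1]
grip_width: 0.339
t 7.08 pos [ 0.3974  0.2413 -0.0108] toolx [-0.001  0.001 -1.   ] zyaw 80.08 j7 0.52 g 0.339 F [ 0.1 -1.3  3.1]
travel [-0.0411 -0.0508 -0.2177] twist -0.147
```

```bash
python3 -m pendant '[{"travel":[-0.03,0,0],"twist":0},{"travel":[-0.05,-0.01,-0.03],"twist":-0.03},{"travel":[-0.05,-0.03,-0.08],"twist":-0.06},{"travel":[-0.05,-0.05,-0.13],"twist":-0.09},{"travel":[-0.05,-0.065,-0.18],"twist":-0.12},{"travel":[-0.05,-0.07,-0.21],"twist":-0.147},{"travel":[-0.05,-0.07,-0.215],"twist":-0.147},{"travel":[-0.05,-0.07,-0.215],"twist":-0.147}]'; python3 - <<'E'
from h import *
goto(.4294,.018,-.0105,88.5)
s=ctrl.get_state();im=ctrl.get_image("wrist");cv2.imwrite("pics/w7.png",im[:,:,::-1])
im=ctrl.get_image("top");cv2.imwrite("pics/t7.png",im[:,:,::-1]);crop("t7c","pics/t7.png",150,130,260,260,5)
E
```

```text
time: 8.07
position: [0.4292, 0.018, 0.0388]
tool_rot: [-1.188, 1.221, 1.192]
ft_force: [0.2, -0.0, -0.2]
grip_width: 0.343
t 8.07 pos [0.4292 0.018  0.0388] toolx [-0.002  0.002 -1.   ] zyaw 88.48 j7 1.4 g 0.343 F [ 0.2 -0.  -0.2]
travel [ 0.0493 -0.0003 -0.0001] twist -0.0003
```

View pics/w7.png

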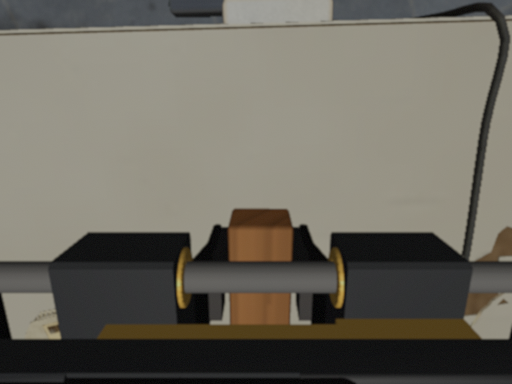

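View pics/t7c.png

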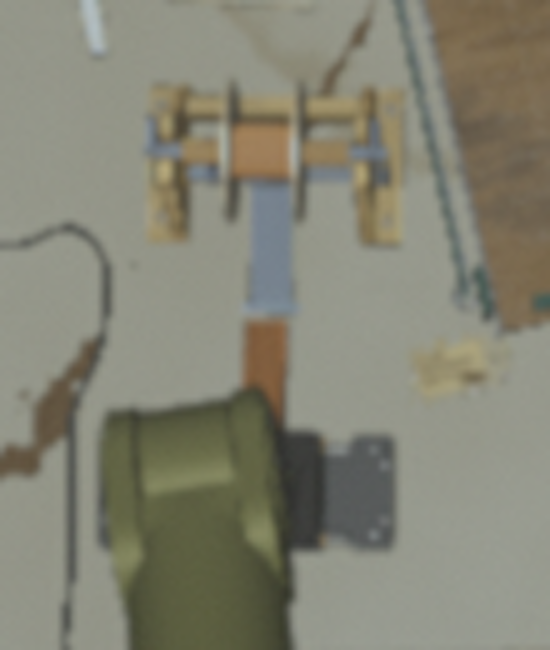

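```bash
python3 - <<'E'
from h import *
c=cam("top");f=lambda x,y,z:at(c,((x+.5)/5-.5+150,(y+.5)/5-.5+130),z).round(4)
print(f(246,319,.0525),f(289,319,.0525),f(246,312,.013),f(297,314,.013))
E
```

```text
[0.5516 0.0306 0.0525] [5.51e-01 5.00e-04 5.25e-02] [0.5606 0.0345 0.013 ] [ 0.5584 -0.002   0.013 ]
```

```bash
python3 -m pendant '[{"travel":[0.02,0,0],"twist":0},{"travel":[0.04,0,0],"twist":0},{"travel":[0.047,0,0],"twist":0},{"travel":[0.049,0,0],"twist":0},{"travel":[0.049,0,0],"twist":0}]'; python3 - <<'E'
from h import *
s=.6663-.086-.0545
goto(.6663-.99966*.1405,.0118+.0262*.1405,-.0105,88.5)
im=ctrl.get_image("scene");cv2.imwrite("pics/s8.png",im[:,:,::-1]);crop("s8c","pics/s8.png",130,160,280,310,5)
E
```

```text
time: 8.8
position: [0.4297, 0.0194, -0.0097]
tool_rot: [-1.19, 1.219, 1.193]
ft_force: [0.4, 1.0, -1.6]
grip_width: 0.341
t 8.8 pos [ 0.4297  0.0194 -0.0097] toolx [-0.     0.002 -1.   ] zyaw 88.65 j7 1.28 g 0.341 F [ 0.4  1.  -1.6]
travel [ 0.0008 -0.0962 -0.0017] twist 0.0027
```

View pics/s8c.png

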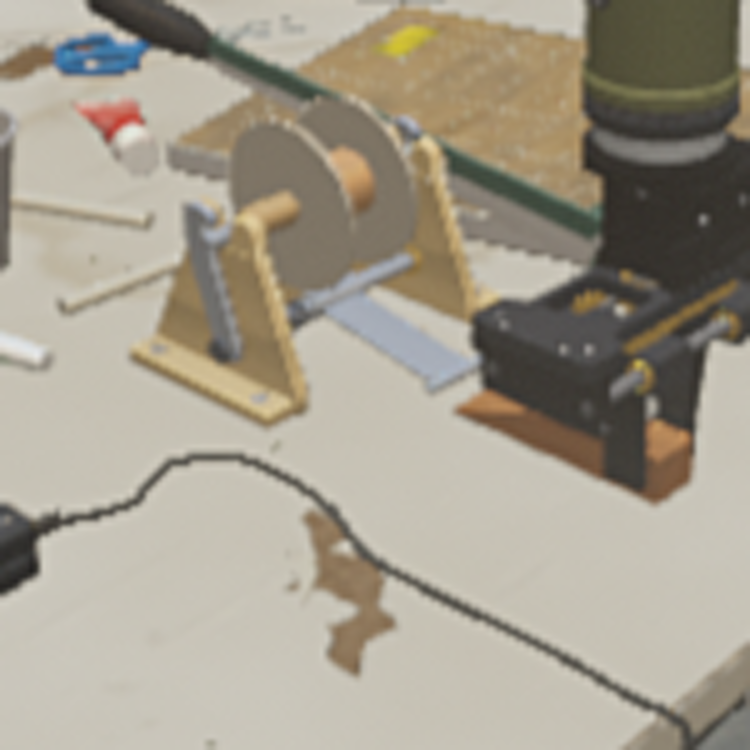

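```bash
python3 -m pendant '[{"travel":[0,-0.01,0],"twist":0},{"travel":[0,-0.02,0],"twist":0},{"travel":[0,-0.03,0],"twist":0},{"travel":[0,-0.04,-0.001],"twist":0},{"travel":[0,-0.05,-0.001],"twist":0}]';python3 - <<'E'
from h import *
goto(.6663-.99966*.1405,.0118+.0262*.1405,-.0105,88.5)
E
```

```text
time: 9.48
position: [0.4706, 0.0173, -0.0109]
tool_rot: [-1.182, 1.237, 1.207]
ft_force: [-27.8, 0.9, 26.3]
grip_width: 0.34
t 9.47 pos [ 0.4706  0.0173 -0.0109] toolx [-0.021 -0.001 -1.   ] zyaw 88.64 j7 1.2 g 0.34 F [-27.8   0.9  26.3]
travel [-0.0016 -0.0553 -0.0005] twist 0.0025
```

```bash
python3 - <<'E'
from h import *
im=ctrl.get_image("scene");cv2.imwrite("pics/s9.png",im[:,:,::-1]);crop("s9c","pics/s9.png",130,160,280,310,5)
goto(.6663-.99966*.1405,.0118+.0262*.1405,-.0105,88.5)
E
```

```text
t 9.53 pos [ 0.4736  0.0173 -0.0108] toolx [-0.016  0.    -1.   ] zyaw 88.64 j7 1.2 g 0.342 F [-9.6  0.1  3.4]
travel [-0.0012 -0.0523 -0.0006] twist 0.0025
```

View pics/s9c.png

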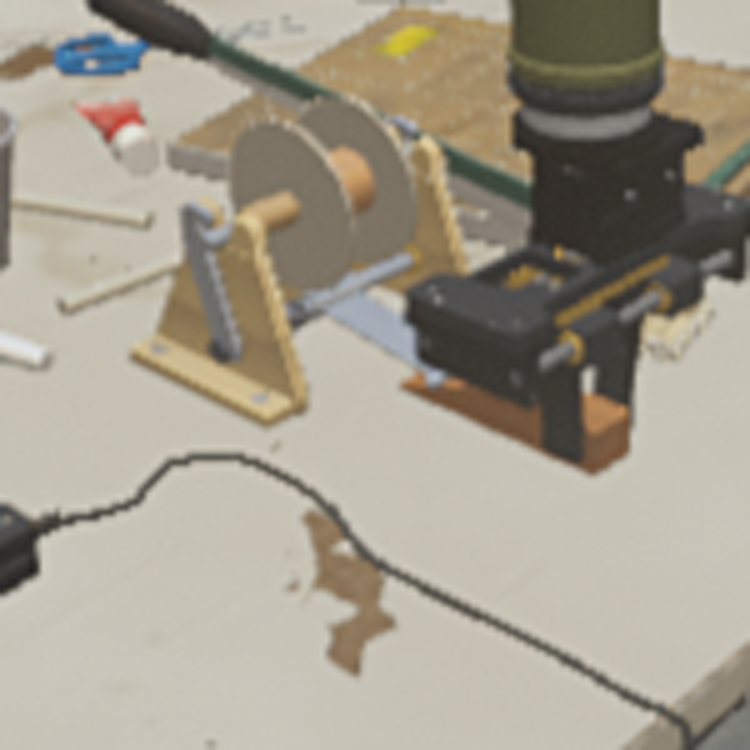

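```bash
python3 -m pendant '[{"travel":[-0.001,-0.007,0],"twist":0},{"travel":[-0.001,-0.014,0],"twist":0},{"travel":[-0.001,-0.021,0],"twist":0},{"travel":[-0.001,-0.028,0],"twist":0}]';python3 -m pendant '[{"travel":[0,-0.007,0],"twist":0},{"travel":[0,-0.014,0],"twist":0},{"travel":[0,-0.02,0],"twist":0}]';python3 - <<'E'
from h import *
goto(.6663-.99966*.1405,.0118+.0262*.1405,-.0105,88.5)
E
```

```text
time: 10.02
position: [0.4913, 0.0171, -0.0111]
tool_rot: [-1.176, 1.251, 1.218]
ft_force: [-29.3, 1.0, 31.2]
grip_width: 0.34
time: 10.4
position: [0.4988, 0.0171, -0.012]
tool_rot: [-1.166, 1.275, 1.237]
ft_force: [-35.7, 0.5, 42.5]
grip_width: 0.34
t 10.4 pos [ 0.4988  0.0171 -0.012 ] toolx [-0.066 -0.008 -0.998] zyaw 88.69 j7 1.16 g 0.34 F [-35.7   0.5  42.5]
travel [-0.0033 -0.0269 -0.001 ] twist 0.0034
```

```bash
python3 -m pendant '[{"travel":[-0.003,0,0],"twist":0},{"travel":[-0.003,0,0],"twist":0}]';python3 - <<'E'
from h import *
goto(.6663-.99966*.1405,.0118+.0262*.1405,-.0105,88.5)
E
```

```text
time: 10.65
position: [0.4974, 0.0173, -0.01]
tool_rot: [-1.164, 1.277, 1.239]
ft_force: [-4.2, 1.5, -3.6]
grip_width: 0.342
t 10.65 pos [ 0.4974  0.0173 -0.01  ] toolx [-0.07  -0.007 -0.998] zyaw 88.69 j7 1.17 g 0.342 F [-4.2  1.5 -3.6]
travel [-0.0014 -0.0285 -0.0011] twist 0.0034
```

```bash
python3 -m pendant '[{"travel":[-0.001,-0.006,-0.001],"twist":0},{"travel":[-0.0015,-0.012,-0.001],"twist":0},{"travel":[-0.002,-0.018,-0.001],"twist":0},{"travel":[-0.0025,-0.024,-0.001],"twist":0},{"travel":[-0.003,-0.029,-0.001],"twist":0},{"travel":[-0.003,-0.032,-0.001],"twist":0},{"travel":[-0.003,-0.032,-0.001],"twist":0}]';python3 - <<'E'
from h import *
goto(.6663-.99966*.1405,.0118+.0262*.1405,-.0105,88.5)
im=ctrl.get_image("scene");cv2.imwrite("pics/s10.png",im[:,:,::-1]);crop("s10c","pics/s10.png",130,160,280,310,5)
im=ctrl.get_image("top");cv2.imwrite("pics/t10.png",im[:,:,::-1]);crop("t10c","pics/t10.png",150,130,260,260,5)
goto(.6663-.99966*.1405,.0118+.0262*.1405,-.0105,88.5)
E
```

```text
time: 11.52
position: [0.5289, 0.0154, -0.01]
tool_rot: [-1.163, 1.279, 1.24]
ft_force: [-3.5, -0.3, -4.1]
grip_width: 0.334
t 11.53 pos [ 0.5289  0.0154 -0.01  ] toolx [-0.072 -0.007 -0.997] zyaw 88.67 j7 1.16 g 0.334 F [-3.5 -0.3 -4.1]
travel [0.0007 0.003  0.    ] twist 0.003
t 11.62 pos [ 0.5289  0.0154 -0.0098] toolx [-0.071 -0.007 -0.997] zyaw 88.68 j7 1.16 g 0.343 F [-3.8 -0.7 -4.5]
travel [0.0009 0.003  0.    ] twist 0.0031
```

View pics/s10c.png

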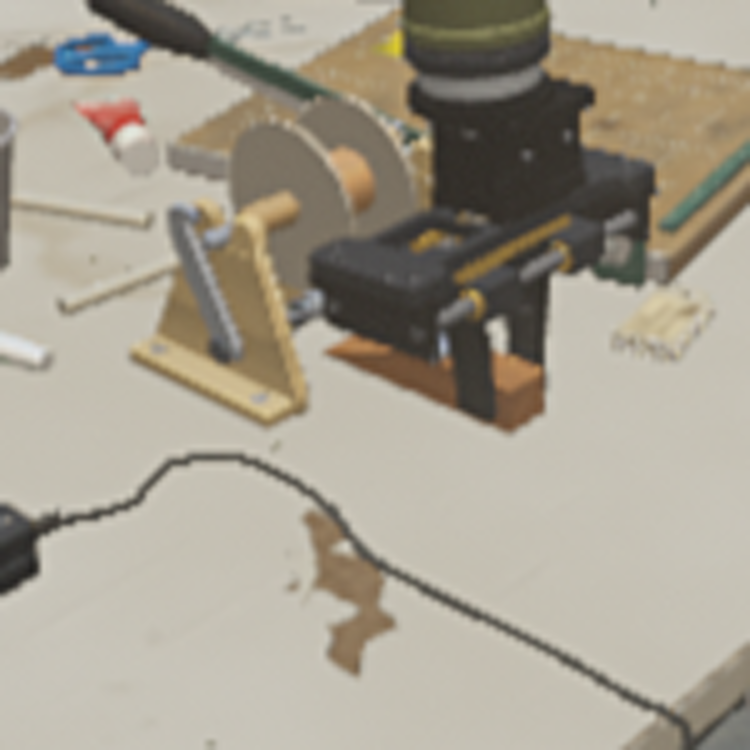

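View pics/t10c.png

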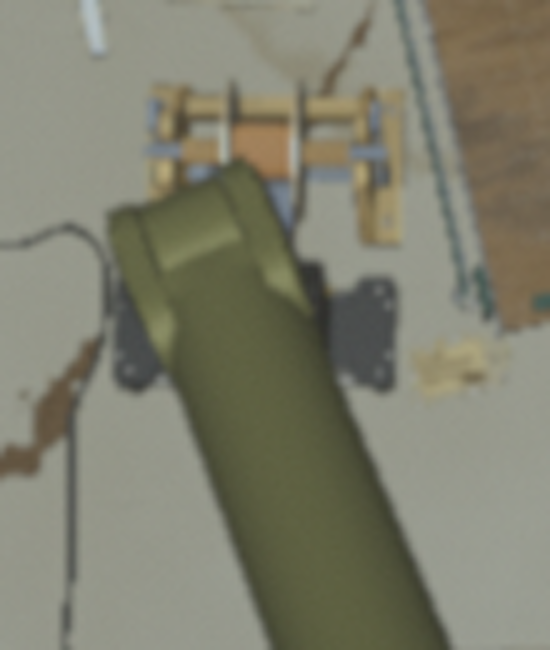

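```bash
python3 - <<'E'
from h import *
crop("s10d","pics/s10.png",185,215,245,250,12)
E
```

```text
(no output)
```

View pics/s10d.png

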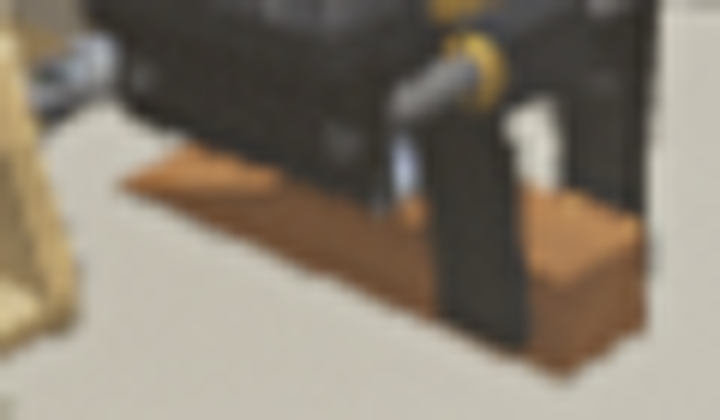

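```bash
python3 - <<'E'
from h import *
c=cam("scene");f=lambda x,y,z:at(c,(185+(x+.5)/12-.5,215+(y+.5)/12-.5),z).round(4)
t=f(118,185,.0015);h=f(565,378,0);h2=f(645,330,0);print(t,h,h2,np.linalg.norm(t-h), (h+h2)/2)
h3=f(560,285,.027);h4=f(645,238,.027);print(h3,h4,(h3+h4)/2)
# calibrate with seat offset in scene: lip initial in scene0
E
```

```text
[0.6502 0.0275 0.0015] [0.5156 0.0257 0.    ] [ 0.5149 -0.0012  0.    ] 0.13462039221455274 [0.51525 0.01225 0.     ]
[0.5125 0.0309 0.027 ] [0.5112 0.0035 0.027 ] [0.51185 0.0172  0.027  ]
```

```bash
python3 -m pendant '[{"travel":[0,0.002,0.0],"twist":0},{"travel":[0,0.005,0],"twist":0},{"travel":[0,0.005,0],"twist":0}]';python3 - <<'E'
from h import *
goto(.6663-.99966*.1405,.0118+.0262*.1405,-.0105,88.5)
E
```

```text
time: 12.0
position: [0.5252, 0.0154, -0.0089]
tool_rot: [-1.165, 1.276, 1.238]
ft_force: [3.2, -0.3, -6.7]
grip_width: 0.339
t 12.0 pos [ 0.5252  0.0154 -0.0089] toolx [-0.068 -0.007 -0.998] zyaw 88.67 j7 1.16 g 0.339 F [ 3.2 -0.3 -6.7]
travel [ 0.0016 -0.0007  0.0001] twist 0.0029
```

```bash
cat >> h.py <<'E'
def gpad(x,y,z,yaw=None):
    """put the real pad centre (37 mm behind reported TCP) at xyz"""
    s=ctrl.get_state();M=R.from_rotvec(s["tool_rot"]).as_matrix()
    q=np.array([x,y,z])+M[:,0]*.037
    goto(*q,yaw)
E
python3 -m pendant '[{"travel":[0,0,0],"twist":0},{"travel":[0,0,0],"twist":0},{"travel":[0,0,0],"twist":0}]' 0.0 ;python3 - <<'E'
from h import *
gpad(.525,.0155,.25,88.5)
gpad(.6663,.0118,.25,88.5)
E
```

```text
time: 12.38
position: [0.5254, 0.0155, -0.0085]
tool_rot: [-1.165, 1.276, 1.238]
ft_force: [-0.7, -0.1, -0.1]
grip_width: 0.49
t 12.38 pos [ 0.5254  0.0155 -0.0085] toolx [-0.068 -0.007 -0.998] zyaw 88.68 j7 1.16 g 0.49 F [-0.7 -0.1 -0.1]
travel [-0.2209  0.0179 -0.0024] twist 0.0031
t 12.38 pos [ 0.5254  0.0155 -0.0085] toolx [-0.068 -0.007 -0.998] zyaw 88.68 j7 1.16 g 0.49 F [-0.7 -0.1 -0.1]
travel [-0.2305 -0.1231 -0.0028] twist 0.0031
```

```bash
python3 -m pendant '[{"travel":[-0.03,0.002,-0.001],"twist":0},{"travel":[-0.08,0.005,-0.001],"twist":0},{"travel":[-0.14,0.009,-0.002],"twist":0},{"travel":[-0.2,0,-0.002],"twist":0},{"travel":[-0.225,-0.04,-0.003],"twist":0},{"travel":[-0.23,-0.08,-0.003],"twist":0},{"travel":[-0.23,-0.115,-0.003],"twist":0.003},{"travel":[-0.23,-0.123,-0.003],"twist":0.003},{"travel":[-0.23,-0.123,-0.003],"twist":0.003}]' 0.6 40;python3 - <<'E'
from h import *
gpad(.6663,.0118,.122,88.5)
for n in("wrist","top","scene"):
    im=ctrl.get_image(n);cv2.imwrite(f"pics/{n}11.png",im[:,:,::-1])
crop("s11c","pics/scene11.png",130,110,280,260,5)
E
```

```text
time: 13.5
position: [0.6631, 0.0119, 0.2122]
tool_rot: [-1.162, 1.278, 1.237]
ft_force: [0.3, -0.0, -0.2]
grip_width: 0.797
t 13.5 pos [0.6631 0.0119 0.2122] toolx [-0.069 -0.007 -0.998] zyaw 88.55 j7 1.23 g 0.797 F [ 0.3 -0.  -0.2]
travel [ 0.1268 -0.0094  0.0007] twist 0.0009
```

View pics/wrist11.png

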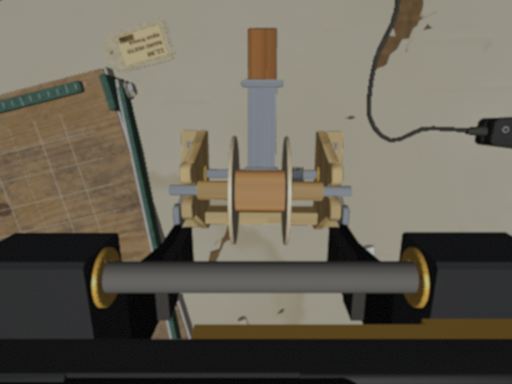

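View pics/s11c.png

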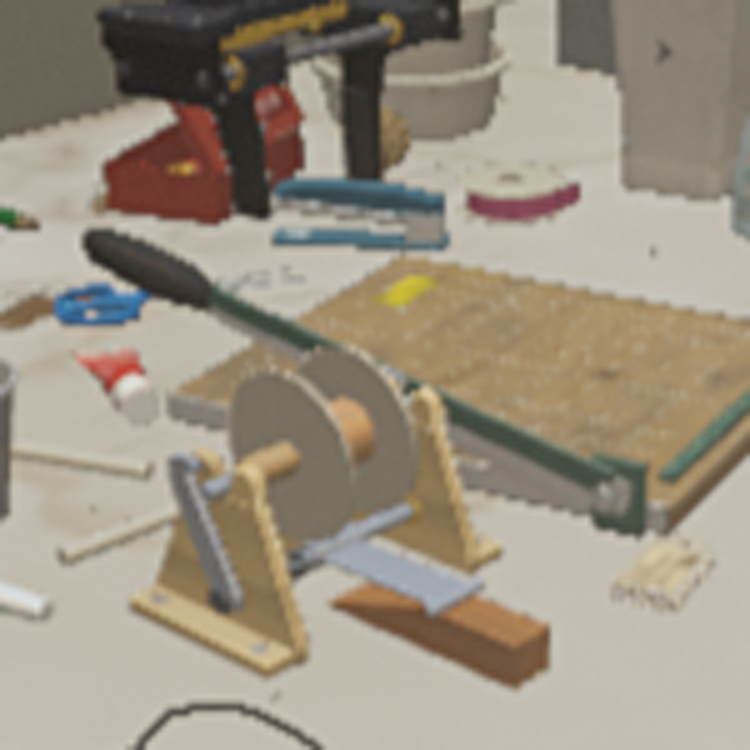

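```bash
python3 -m pendant '[{"travel":[0.04,-0.003,0],"twist":0},{"travel":[0.08,-0.006,0],"twist":0},{"travel":[0.11,-0.008,0.001],"twist":0},{"travel":[0.124,-0.009,0.001],"twist":0},{"travel":[0.127,-0.009,0.001],"twist":0},{"travel":[0.127,-0.009,0.001],"twist":0}]';python3 - <<'E'
from h import *
gpad(.6663,.0118,.122,88.5)
for n in("scene",):
    im=ctrl.get_image(n);cv2.imwrite(f"pics/{n}12.png",im[:,:,::-1])
crop("s12c","pics/scene12.png",130,110,280,260,5)
E
```

```text
time: 14.4
position: [0.6637, 0.0114, 0.0872]
tool_rot: [-1.165, 1.276, 1.234]
ft_force: [-0.8, -0.3, -0.4]
grip_width: 0.798
t 14.4 pos [0.6637 0.0114 0.0872] toolx [-0.066 -0.008 -0.998] zyaw 88.53 j7 1.18 g 0.798 F [-0.8 -0.3 -0.4]
travel [ 0.0021 -0.0003  0.0001] twist 0.0006
```

View pics/s12c.png

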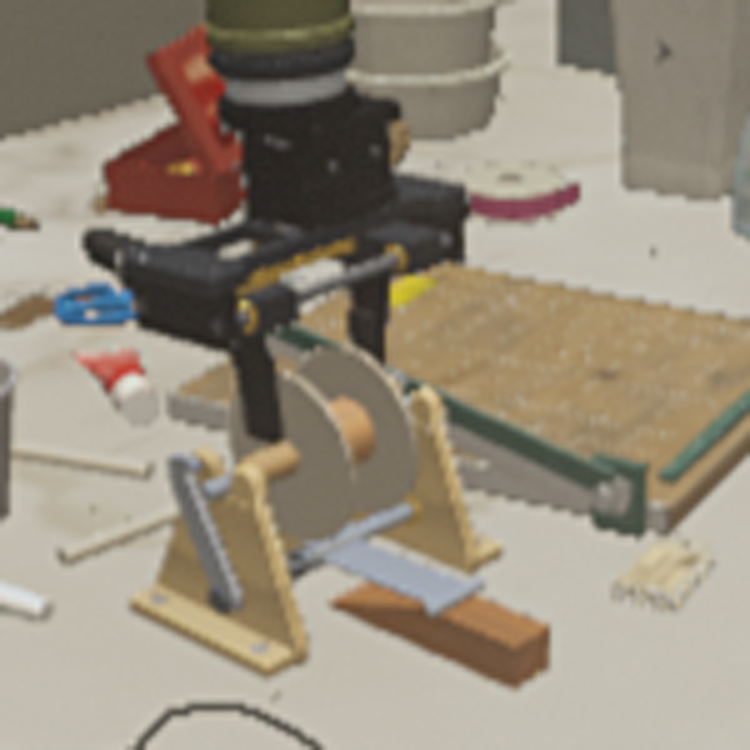

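```bash
python3 -m pendant '[{"travel":[0,0,0],"twist":0},{"travel":[0,0,0],"twist":0},{"travel":[0,0,0],"twist":0},{"travel":[0,0,0],"twist":0}]' -1 25;python3 - <<'E'
from h import *
gpad(.6663,.0118,.25,88.5)
E
```

```text
time: 14.95
position: [0.6642, 0.0113, 0.0879]
tool_rot: [-1.165, 1.276, 1.233]
ft_force: [0.5, 0.2, 3.4]
grip_width: 0.575
t 14.95 pos [0.6642 0.0113 0.0879] toolx [-0.065 -0.008 -0.998] zyaw 88.53 j7 1.18 g 0.575 F [0.5 0.2 3.4]
travel [-0.1249  0.0084 -0.0011] twist 0.0005
```

```bash
python3 -m pendant '[{"travel":[-0.01,0.001,0],"twist":0},{"travel":[-0.025,0.002,0],"twist":0},{"travel":[-0.05,0.003,-0.001],"twist":0},{"travel":[-0.085,0.006,-0.001],"twist":0},{"travel":[-0.115,0.008,-0.001],"twist":0},{"travel":[-0.125,0.008,-0.001],"twist":0},{"travel":[-0.125,0.008,-0.001],"twist":0}]';python3 - <<'E'
from h import *
gpad(.428,-.26,.25,21.3)
for n in("scene",):
    im=ctrl.get_image(n);cv2.imwrite(f"pics/{n}13.png",im[:,:,::-1])
crop("s13c","pics/scene13.png",130,80,280,260,4)
E
```

```text
time: 15.82
position: [0.6645, 0.0118, 0.2136]
tool_rot: [-1.166, 1.275, 1.233]
ft_force: [-1.1, -0.1, -1.9]
grip_width: 0.574
t 15.82 pos [0.6645 0.0118 0.2136] toolx [-0.064 -0.008 -0.998] zyaw 88.54 j7 1.23 g 0.574 F [-1.1 -0.1 -1.9]
travel [ 0.0181  0.2312 -0.2781] twist 1.1736
```

View pics/s13c.png

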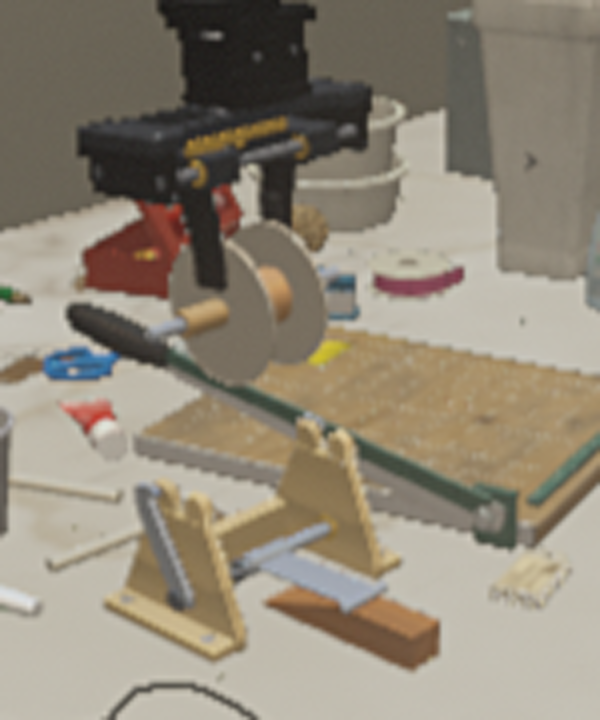

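```bash
python3 -m pendant '[{"travel":[0.001,0.012,-0.014],"twist":0.05},{"travel":[0.003,0.035,-0.042],"twist":0.17},{"travel":[0.006,0.065,-0.078],"twist":0.33},{"travel":[0.008,0.1,-0.12],"twist":0.5},{"travel":[0.01,0.135,-0.162],"twist":0.67},{"travel":[0.013,0.168,-0.202],"twist":0.84},{"travel":[0.015,0.198,-0.238],"twist":1.0},{"travel":[0.017,0.22,-0.264],"twist":1.12},{"travel":[0.018,0.231,-0.278],"twist":1.174},{"travel":[0.018,0.231,-0.278],"twist":1.174}]';python3 - <<'E'
from h import *
gpad(.428,-.26,.25,21.3)
s=ctrl.get_state();im=ctrl.get_image("wrist");cv2.imwrite("pics/w14.png",im[:,:,::-1])
np.save("w14.npy",np.r_[s["position"],s["tool_rot"]])
gpad(.428,-.26,.1,21.3)
E
```

```text
time: 17.12
position: [0.4246, -0.2609, 0.2117]
tool_rot: [-0.289, 1.619, 0.297]
ft_force: [0.2, 0.4, -1.3]
grip_width: 0.573
t 17.12 pos [ 0.4246 -0.2609  0.2117] toolx [-0.067 -0.007 -0.998] zyaw 21.23 j7 0.8 g 0.573 F [ 0.2  0.4 -1.3]
travel [-0.0014  0.0003  0.001 ] twist -0.0013
t 17.18 pos [ 0.4257 -0.2596  0.212 ] toolx [-0.066 -0.007 -0.998] zyaw 21.39 j7 0.8 g 0.572 F [ 0.6  0.8 -0.3]
travel [ 0.1486 -0.0032  0.0092] twist 0.0016
```

View pics/w14.png

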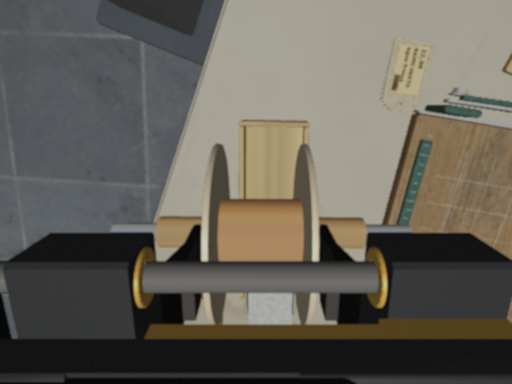

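```bash
python3 - <<'E'
from h import *
v=np.load("w14.npy");c=cam("wrist",{"position":v[:3],"tool_rot":v[3:]})
a,b=at(c,(239,121),.034),at(c,(308.5,121),.034);print(a,b,np.linalg.norm(a-b),(a+b)/2)
d=np.array([.3635,-.9316,0]);print((a+b)/2+d*.05425)
print(proj(c,(.428,-.26,.055)))
# spool centre estimate: axle ends visible px (111,229),(410,229): midpoint
s=np.array(v[:3]);M=R.from_rotvec(v[3:]).as_matrix();
for off in((0.032-.037,-.0021,0),(0.032-.037,0,0)):
  print("spool",s+M@off,[proj(c,s+M@(np.array(off)+[0,0,q])).round(1).tolist() for q in(-.084,.084)])
E
```

```text
[ 0.37555567 -0.22421216  0.034     ] [ 0.44259807 -0.19792386  0.034     ] 0.07201220416892463 [ 0.40907687 -0.21106801  0.034     ]
[ 0.42879675 -0.26160731  0.034     ]
[272.41847287 174.74086177]
spool [ 0.4256764  -0.26285573  0.2166888 ] [[108.3, 237.2], [408.5, 237.0]]
spool [ 0.42491842 -0.26089764  0.21672517] [[107.8, 233.7], [408.9, 233.5]]
```

```bash
python3 - <<'E'
from h import *
gpad(.430,-.2605,.0885,21.3)
E
python3 -m pendant '[{"travel":[0.04,-0.001,0.004],"twist":0},{"travel":[0.08,-0.003,0.008],"twist":0},{"travel":[0.11,-0.003,0.010],"twist":0},{"travel":[0.13,-0.005,0.011],"twist":0},{"travel":[0.142,-0.005,0.012],"twist":0},{"travel":[0.152,-0.005,0.012],"twist":0},{"travel":[0.156,-0.005,0.012],"twist":0}]';python3 - <<'E'
from h import *
gpad(.430,-.2605,.0885,21.3)
for n in("scene","wrist"):
    im=ctrl.get_image(n);cv2.imwrite(f"pics/{n}15.png",im[:,:,::-1])
crop("s15c","pics/scene15.png",250,120,400,250,5)
E
```

```text
t 17.18 pos [ 0.4257 -0.2596  0.212 ] toolx [-0.066 -0.007 -0.998] zyaw 21.39 j7 0.8 g 0.572 F [ 0.6  0.8 -0.3]
travel [ 0.1599 -0.0046  0.0116] twist 0.0016
time: 18.05
position: [0.4287, -0.2606, 0.0553]
tool_rot: [-0.291, 1.617, 0.3]
ft_force: [0.1, -0.5, -0.5]
grip_width: 0.572
t 18.05 pos [ 0.4287 -0.2606  0.0553] toolx [-0.066 -0.007 -0.998] zyaw 21.44 j7 0.69 g 0.572 F [ 0.1 -0.5 -0.5]
travel [ 0.0038  0.0002 -0.0009] twist 0.0024
```

View pics/s15c.png

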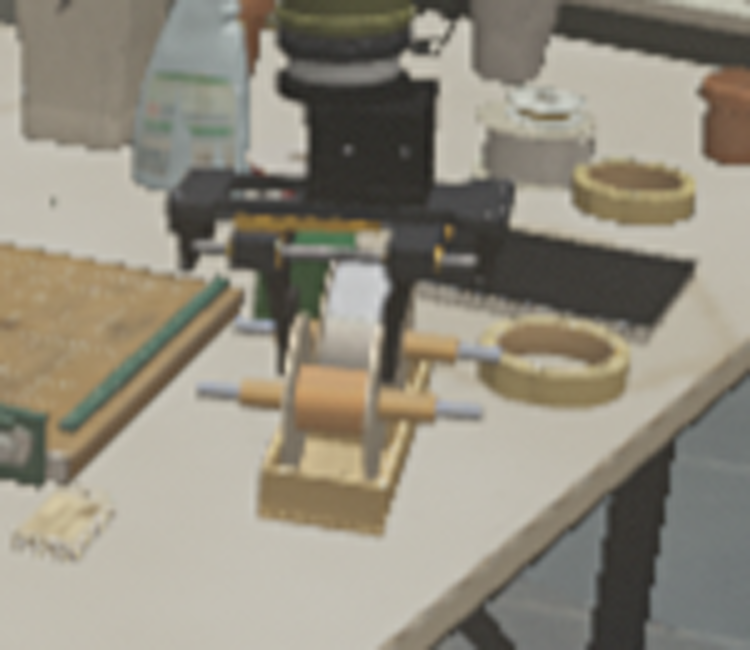

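View pics/wrist15.png

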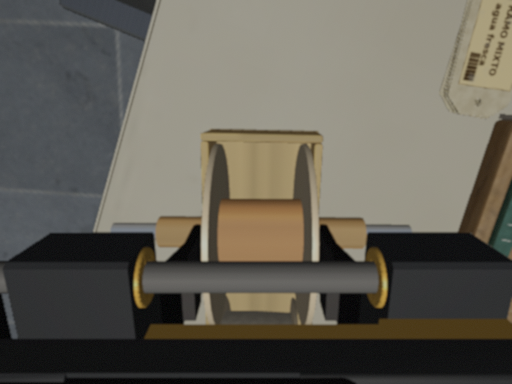

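```bash
python3 -m pendant '[{"travel":[0.002,0,0],"twist":0},{"travel":[0.004,0,0],"twist":0},{"travel":[0.005,0,0],"twist":0},{"travel":[0.005,0,0],"twist":0}]';python3 - <<'E'
from h import *
gpad(.430,-.2605,.0885,21.3)
E
```

```text
time: 18.65
position: [0.4293, -0.2618, 0.0536]
tool_rot: [-0.293, 1.617, 0.297]
ft_force: [-4.3, 2.4, 15.4]
grip_width: 0.574
t 18.65 pos [ 0.4293 -0.2618  0.0536] toolx [-0.065 -0.01  -0.998] zyaw 21.38 j7 0.69 g 0.574 F [-4.3  2.4 15.4]
travel [ 0.0021  0.0015 -0.0011] twist 0.0014
```

```bash
python3 -m pendant '[{"travel":[-0.003,0,0],"twist":0},{"travel":[-0.003,0,0],"twist":0}]' ; python3 -m pendant '[{"travel":[0,0,0],"twist":0},{"travel":[0,0,0],"twist":0},{"travel":[0,0,0],"twist":0},{"travel":[0,0,0],"twist":0}]' 0.5; python3 - <<'E'
from h import *
gpad(.428,-.26,.19,21.3)
im=ctrl.get_image("scene");cv2.imwrite(f"pics/scene16.png",im[:,:,::-1])
crop("s16c","pics/scene16.png",250,120,400,250,5)
E
```

```text
time: 18.9
position: [0.43, -0.2622, 0.0571]
tool_rot: [-0.294, 1.616, 0.296]
ft_force: [0.5, 0.4, -1.7]
grip_width: 0.575
time: 19.4
position: [0.43, -0.2621, 0.057]
tool_rot: [-0.294, 1.616, 0.296]
ft_force: [0.0, 0.4, -0.5]
grip_width: 0.746
t 19.4 pos [ 0.43   -0.2621  0.057 ] toolx [-0.064 -0.01  -0.998] zyaw 21.38 j7 0.69 g 0.746 F [ 0.   0.4 -0.5]
travel [-0.0956  0.0045 -0.0095] twist 0.0013
```

View pics/s16c.png

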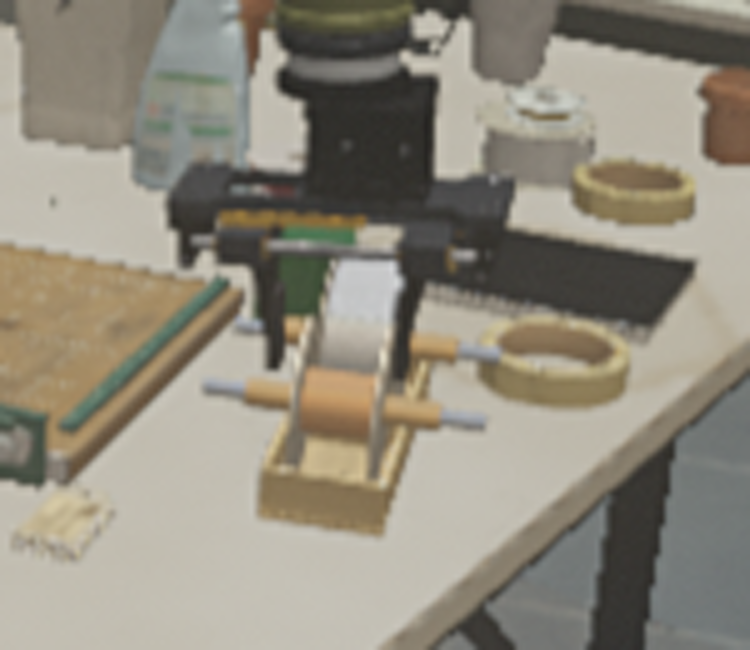

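```bash
python3 -m pendant '[{"travel":[-0.03,0.001,-0.002],"twist":0},{"travel":[-0.07,0.002,-0.006],"twist":0},{"travel":[-0.095,0.002,-0.007],"twist":0},{"travel":[-0.096,0.002,-0.007],"twist":0}]'; python3 - <<'E'
from h import *
s=ctrl.get_state();im=ctrl.get_image("wrist");cv2.imwrite("pics/w17.png",im[:,:,::-1])
np.save("w17.npy",np.r_[s["position"],s["tool_rot"]])
gpad(.464,-.3547,.19,21.3)
E
```

```text
time: 19.95
position: [0.4302, -0.2625, 0.1552]
tool_rot: [-0.296, 1.613, 0.293]
ft_force: [0.5, -0.2, -1.0]
grip_width: 0.752
t 20.0 pos [ 0.4293 -0.262   0.1538] toolx [-0.062 -0.012 -0.998] zyaw 21.37 j7 0.76 g 0.748 F [ 0.1 -0.4 -0.7]
travel [-0.0002 -0.0985 -0.0037] twist 0.0012
```

View pics/w17.png

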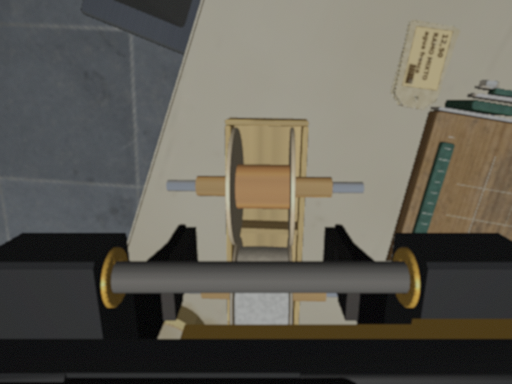

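```bash
python3 -m pendant '[{"travel":[0,-0.04,-0.002],"twist":0},{"travel":[0,-0.08,-0.003],"twist":0},{"travel":[0,-0.0985,-0.004],"twist":0},{"travel":[0,-0.0985,-0.004],"twist":0},{"travel":[0,-0.0985,-0.004],"twist":0}]'; python3 - <<'E'
from h import *
s=ctrl.get_state();im=ctrl.get_image("wrist");cv2.imwrite("pics/w18.png",im[:,:,::-1])
np.save("w18.npy",np.r_[s["position"],s["tool_rot"]])
gpad(.464,-.3547,.089,21.3)
c=cam("wrist",s);a,b=[proj(c,(.464+q*.9316,-.3547+q*.3635,.055)).round(1) for q in(-.084,.084)];print(a,b)
E
```

```text
time: 20.62
position: [0.4614, -0.3533, 0.1525]
tool_rot: [-0.295, 1.615, 0.298]
ft_force: [-0.0, 0.2, -0.1]
grip_width: 0.75
t 20.68 pos [ 0.4615 -0.3533  0.1528] toolx [-0.063 -0.011 -0.998] zyaw 21.49 j7 0.81 g 0.751 F [ 0.3 -0.2 -1. ]
travel [ 0.1005 -0.003   0.0058] twist 0.0033
[171.  189.1] [368.8 192.7]
```

View pics/w18.png

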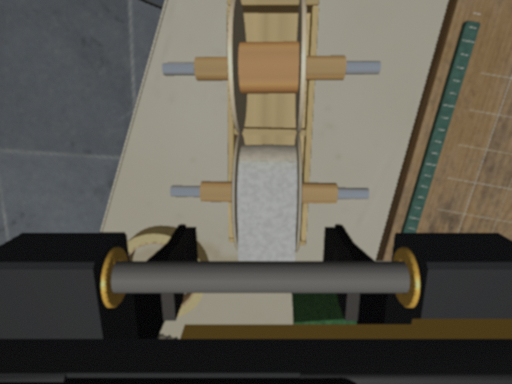

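```bash
python3 -m pendant '[{"travel":[0.03,-0.001,0.002],"twist":0},{"travel":[0.06,-0.002,0.004],"twist":0},{"travel":[0.085,-0.003,0.005],"twist":0},{"travel":[0.098,-0.003,0.006],"twist":0},{"travel":[0.1,-0.003,0.006],"twist":0},{"travel":[0.1,-0.003,0.006],"twist":0}]'; python3 -m pendant '[{"travel":[0,0,0],"twist":0},{"travel":[0,0,0],"twist":0},{"travel":[0,0,0],"twist":0},{"travel":[0,0,0],"twist":0}]' -1 30; python3 - <<'E'
from h import *
gpad(.464,-.3547,.21,21.3)
E
```

```text
time: 21.42
position: [0.4624, -0.3551, 0.0536]
tool_rot: [-0.297, 1.614, 0.296]
ft_force: [0.8, 0.7, -0.2]
grip_width: 0.746
time: 21.92
position: [0.4629, -0.3555, 0.0543]
tool_rot: [-0.297, 1.613, 0.296]
ft_force: [-0.6, -0.7, 4.4]
grip_width: 0.575
t 21.93 pos [ 0.4629 -0.3555  0.0543] toolx [-0.061 -0.013 -0.998] zyaw 21.49 j7 0.76 g 0.575 F [-0.6 -0.7  4.4]
travel [-0.1185  0.002  -0.0082] twist 0.0033
```

```bash
python3 -m pendant '[{"travel":[-0.01,0,-0.001],"twist":0},{"travel":[-0.03,0,-0.002],"twist":0},{"travel":[-0.065,0.001,-0.005],"twist":0},{"travel":[-0.1,0.002,-0.007],"twist":0},{"travel":[-0.15,0.002,-0.008],"twist":0},{"travel":[-0.163,0.002,-0.008],"twist":0},{"travel":[-0.165,0.002,-0.008],"twist":0}]';  python3 - <<'E'
from h import *
for n in("scene","wrist"):
    im=ctrl.get_image(n);cv2.imwrite(f"pics/{n}19.png",im[:,:,::-1])
crop("s19c","pics/scene19.png",250,100,400,250,5)
gpad(.6663,.0118,.255,88.5)
E
```

```text
time: 22.8
position: [0.4651, -0.3545, 0.2205]
tool_rot: [-0.299, 1.612, 0.295]
ft_force: [-0.0, -0.5, -1.7]
grip_width: 0.576
t 22.9 pos [ 0.4641 -0.3541  0.2183] toolx [-0.063 -0.011 -0.998] zyaw 21.5 j7 0.83 g 0.575 F [-0.7 -0.2 -3.4]
travel [-0.0165  0.267   0.3193] twist -1.1693
```

View pics/s19c.png

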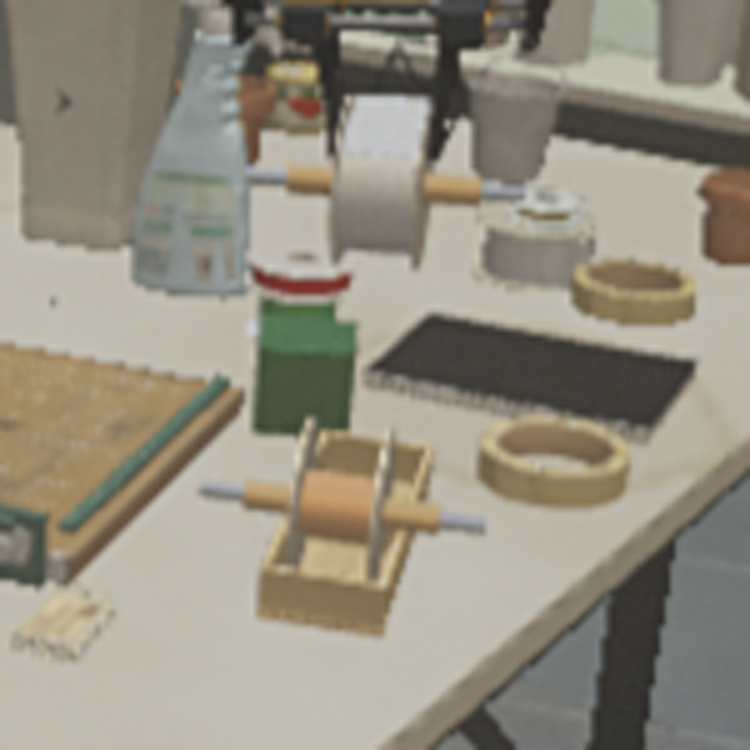

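View pics/wrist19.png

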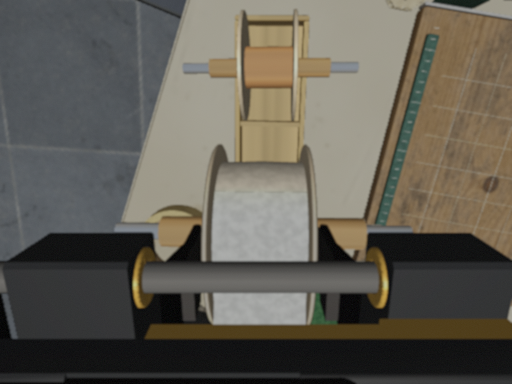

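```bash
python3 -m pendant '[{"travel":[-0.003,0.013,0.016],"twist":-0.05},{"travel":[-0.006,0.04,0.048],"twist":-0.17},{"travel":[-0.01,0.075,0.09],"twist":-0.33},{"travel":[-0.012,0.115,0.138],"twist":-0.5},{"travel":[-0.015,0.155,0.186],"twist":-0.67},{"travel":[-0.016,0.193,0.231],"twist":-0.84},{"travel":[-0.017,0.228,0.272],"twist":-1.0},{"travel":[-0.017,0.254,0.304],"twist":-1.12},{"travel":[-0.017,0.266,0.318],"twist":-1.17},{"travel":[-0.017,0.267,0.319],"twist":-1.17}]';python3 -m pendant '[{"travel":[0,0,0],"twist":0},{"travel":[0,0,0],"twist":0}]'; python3 - <<'E'
from h import *
gpad(.6663,.0118,.255,88.5)
s=ctrl.get_state();im=ctrl.get_image("wrist");cv2.imwrite("pics/w20.png",im[:,:,::-1])
np.save("w20.npy",np.r_[s["position"],s["tool_rot"]])
im=ctrl.get_image("scene");cv2.imwrite("pics/s20.png",im[:,:,::-1])
crop("s20c","pics/s20.png",130,80,280,260,4)
crop("w20c","pics/w20.png",90,20,430,340,2.3)
E
```

```text
time: 24.15
position: [0.6632, 0.0131, 0.2177]
tool_rot: [-1.169, 1.276, 1.233]
ft_force: [0.1, -0.5, -1.5]
grip_width: 0.578
time: 24.4
position: [0.6629, 0.011, 0.2178]
tool_rot: [-1.168, 1.279, 1.231]
ft_force: [0.2, -0.5, -0.9]
grip_width: 0.576
t 24.4 pos [0.6629 0.011  0.2178] toolx [-0.065 -0.012 -0.998] zyaw 88.5 j7 1.22 g 0.576 F [ 0.2 -0.5 -0.9]
travel [-0.0004 -0.001   0.0004] twist 0.0001
```

View pics/s20c.png

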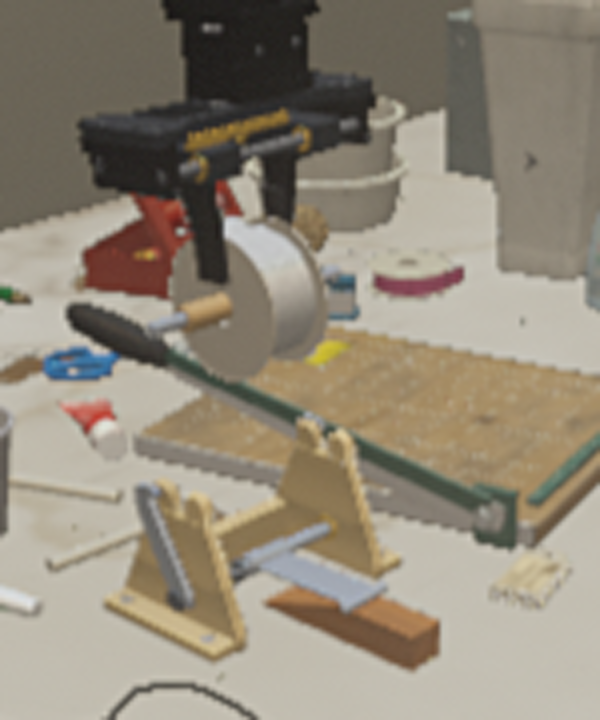

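View pics/w20c.png

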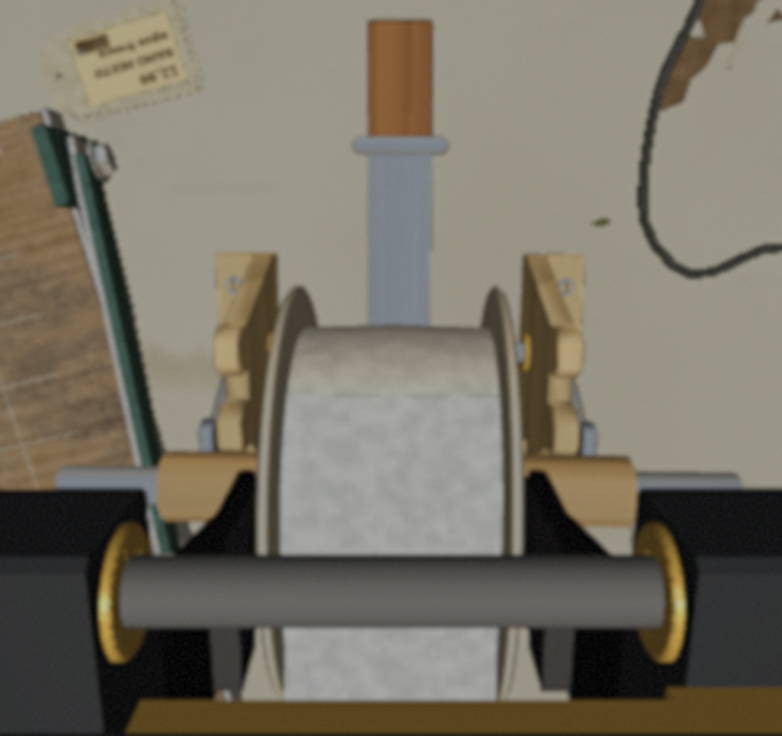

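```bash
python3 - <<'E'
from h import *
goto(.6642,.0098,.125,88.5)
E
```

```text
t 24.5 pos [0.6631 0.0113 0.218 ] toolx [-0.064 -0.012 -0.998] zyaw 88.53 j7 1.22 g 0.575 F [ 0.6 -0.8 -1.3]
travel [ 0.0927 -0.0071 -0.0003] twist 0.0006
```

```bash
python3 -m pendant '[{"travel":[0.025,-0.002,0],"twist":0},{"travel":[0.055,-0.004,0],"twist":0},{"travel":[0.08,-0.006,0],"twist":0},{"travel":[0.093,-0.007,0],"twist":0},{"travel":[0.093,-0.007,0],"twist":0},{"travel":[0.093,-0.007,0],"twist":0}]';python3 - <<'E'
from h import *
goto(.6642,.0098,.089,88.5)
for n in("scene","wrist"):
    im=ctrl.get_image(n);cv2.imwrite(f"pics/{n}21.png",im[:,:,::-1])
crop("s21c","pics/scene21.png",140,130,260,270,5)
crop("w21c","pics/wrist21.png",90,100,430,340,2.3)
E
```

```text
time: 25.25
position: [0.6648, 0.0102, 0.126]
tool_rot: [-1.169, 1.276, 1.229]
ft_force: [-0.1, 0.3, -1.7]
grip_width: 0.573
t 25.25 pos [0.6648 0.0102 0.126 ] toolx [-0.062 -0.012 -0.998] zyaw 88.52 j7 1.19 g 0.573 F [-0.1  0.3 -1.7]
travel [ 0.037  -0.0017  0.0001] twist 0.0003
```

View pics/s21c.png

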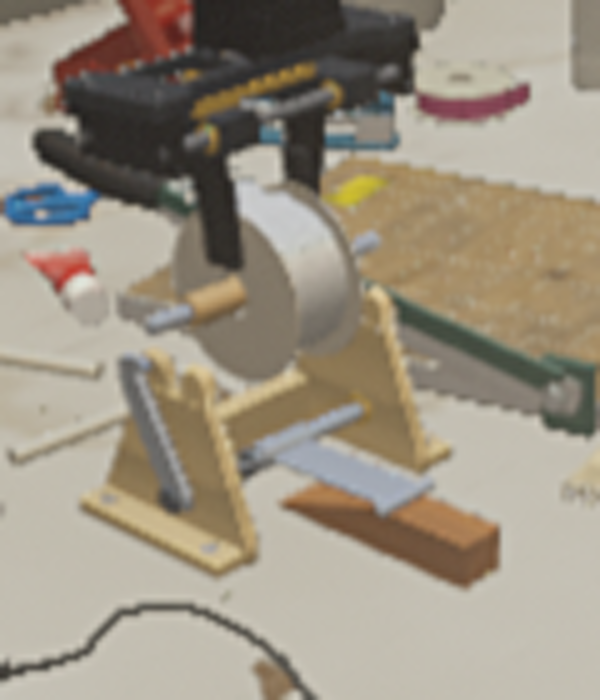

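View pics/w21c.png

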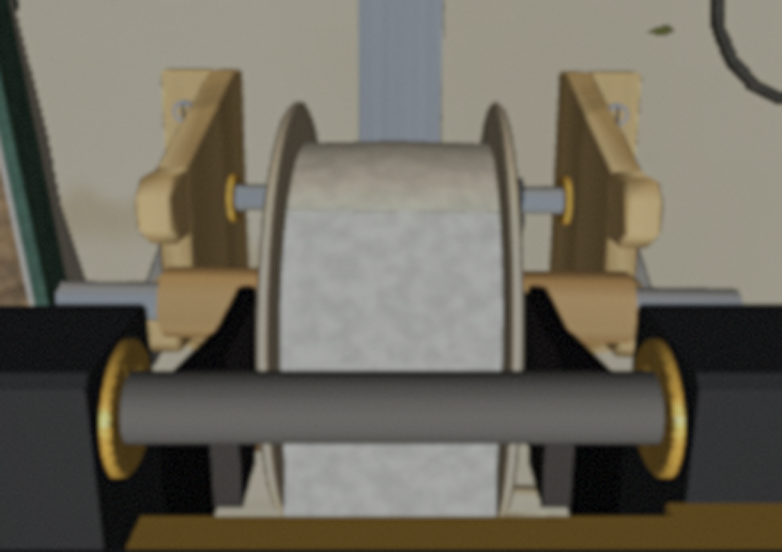

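```bash
python3 -m pendant '[{"travel":[0.01,-0.0005,0],"twist":0},{"travel":[0.02,-0.001,0],"twist":0},{"travel":[0.028,-0.0015,0],"twist":0},{"travel":[0.033,-0.0017,0],"twist":0},{"travel":[0.035,-0.0017,0],"twist":0}]';python3 - <<'E'
from h import *
goto(.6642,.0098,.089,88.5)
for n in("scene","wrist"):
    im=ctrl.get_image(n);cv2.imwrite(f"pics/{n}22.png",im[:,:,::-1])
crop("s22c","pics/scene22.png",140,130,260,270,5)
E
```

```text
time: 25.98
position: [0.6641, 0.0098, 0.0905]
tool_rot: [-1.169, 1.277, 1.23]
ft_force: [0.3, -0.1, -0.5]
grip_width: 0.571
t 25.98 pos [0.6641 0.0098 0.0905] toolx [-0.063 -0.012 -0.998] zyaw 88.53 j7 1.17 g 0.571 F [ 0.3 -0.1 -0.5]
travel [ 0.0015 -0.0002  0.    ] twist 0.0006
```

View pics/s22c.png

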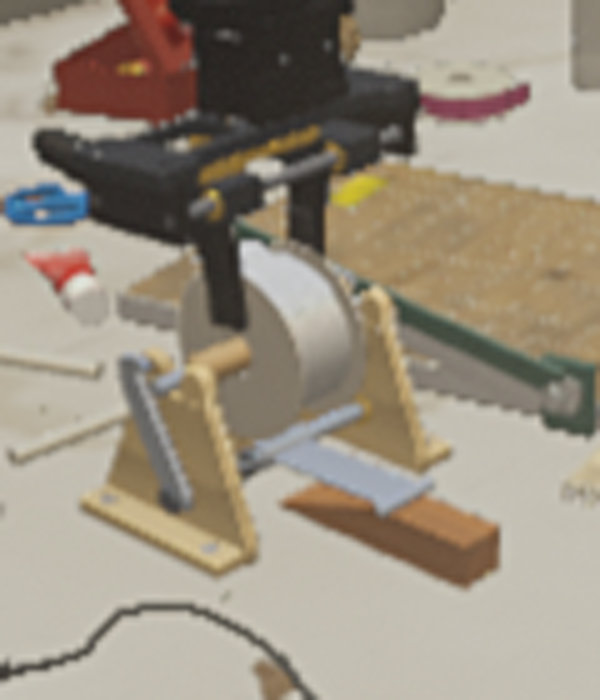

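```bash
python3 -m pendant '[{"travel":[0.002,0,0],"twist":0},{"travel":[0.004,0,0],"twist":0},{"travel":[0.005,0,0],"twist":0},{"travel":[0.005,0,0],"twist":0}]';python3 - <<'E'
from h import *
goto(.6642,.0098,.089,88.5)
E
```

```text
time: 26.58
position: [0.6649, 0.0104, 0.0889]
tool_rot: [-1.171, 1.274, 1.228]
ft_force: [-2.8, 0.4, 8.8]
grip_width: 0.575
t 26.57 pos [0.6649 0.0104 0.0889] toolx [-0.06  -0.012 -0.998] zyaw 88.55 j7 1.17 g 0.575 F [-2.8  0.4  8.8]
travel [-0.0001  0.0007 -0.0007] twist 0.0009
```

```bash
python3 -m pendant '[{"travel":[-0.001,0,0],"twist":0},{"travel":[-0.001,0,0],"twist":0},{"travel":[-0.001,0,0],"twist":0},{"travel":[-0.001,0,0],"twist":0}]' 0.5;python3 - <<'E'
from h import *
goto(.6642,.0098,.21,88.5)
im=ctrl.get_image("scene");cv2.imwrite(f"pics/scene23.png",im[:,:,::-1])
crop("s23c","pics/scene23.png",140,130,260,270,5)
E
```

```text
time: 27.08
position: [0.6648, 0.0103, 0.0894]
tool_rot: [-1.17, 1.275, 1.228]
ft_force: [-0.2, -0.4, -0.2]
grip_width: 0.743
t 27.07 pos [0.6648 0.0103 0.0894] toolx [-0.06  -0.012 -0.998] zyaw 88.54 j7 1.17 g 0.743 F [-0.2 -0.4 -0.2]
travel [-0.1203  0.0078 -0.0022] twist 0.0008
```

View pics/s23c.png

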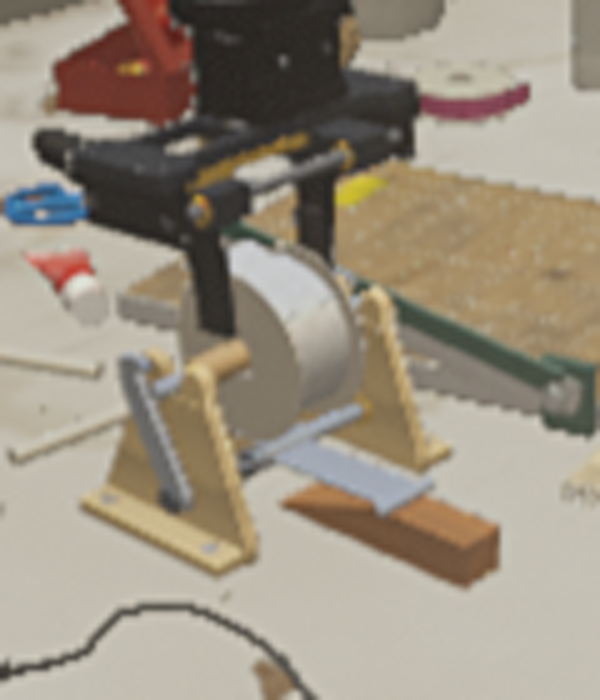

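```bash
python3 -m pendant '[{"travel":[-0.03,0.002,0],"twist":0},{"travel":[-0.08,0.005,-0.001],"twist":0},{"travel":[-0.12,0.01,-0.002],"twist":0},{"travel":[-0.118,0.05,-0.002],"twist":0},{"travel":[-0.115,0.1,-0.001],"twist":0},{"travel":[-0.113,0.143,0],"twist":0},{"travel":[-0.112,0.147,0],"twist":0},{"travel":[-0.112,0.147,0],"twist":0}]' 0.2;python3 - <<'E'
from h import *
goto(.5252,.0154,-.0089,88.5)
for n in("scene","top"):
    im=ctrl.get_image(n);cv2.imwrite(f"pics/{n}24.png",im[:,:,::-1])
crop("s24c","pics/scene24.png",140,130,260,270,5)
s=ctrl.get_state();im=ctrl.get_image("wrist");cv2.imwrite("pics/w24.png",im[:,:,::-1])
np.save("w24.npy",np.r_[s["position"],s["tool_rot"]])
E
```

```text
time: 28.12
position: [0.5255, 0.0149, 0.2104]
tool_rot: [-1.171, 1.275, 1.226]
ft_force: [-0.5, -0.6, -0.3]
grip_width: 0.598
t 28.12 pos [0.5255 0.0149 0.2104] toolx [-0.059 -0.013 -0.998] zyaw 88.5 j7 1.31 g 0.598 F [-0.5 -0.6 -0.3]
travel [ 0.2189 -0.0125  0.0036] twist -0.0
```

View pics/s24c.png

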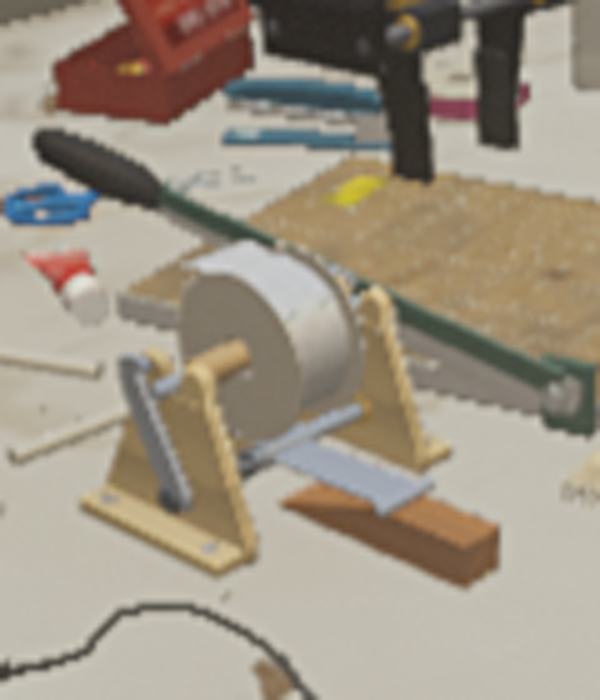

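View pics/w24.png

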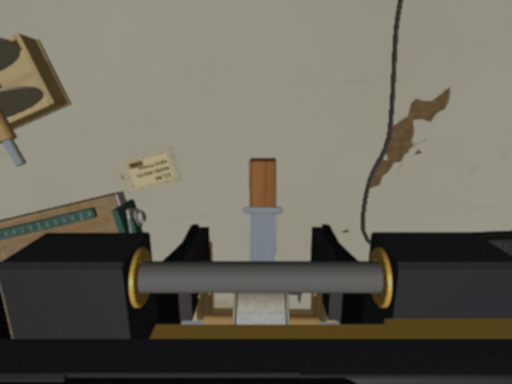

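```bash
python3 -m pendant '[{"travel":[0.05,-0.003,0.001],"twist":0},{"travel":[0.1,-0.006,0.002],"twist":0},{"travel":[0.15,-0.009,0.003],"twist":0},{"travel":[0.19,-0.011,0.003],"twist":0},{"travel":[0.21,-0.012,0.003],"twist":0},{"travel":[0.217,-0.012,0.003],"twist":0},{"travel":[0.217,-0.012,0.003],"twist":0}]';python3 -m pendant '[{"travel":[0,0,0],"twist":0},{"travel":[0,0,0],"twist":0},{"travel":[0,0,0],"twist":0},{"travel":[0,0,0],"twist":0},{"travel":[0,0,0],"twist":0}]' -1 50;python3 - <<'E'
from h import *
goto(.425,.0180,-.0085,88.5)
E
```

```text
time: 29.15
position: [0.526, 0.0162, -0.0066]
tool_rot: [-1.17, 1.272, 1.228]
ft_force: [0.1, 0.1, 0.1]
grip_width: 0.601
time: 29.78
position: [0.5264, 0.0157, -0.0059]
tool_rot: [-1.17, 1.273, 1.226]
ft_force: [-0.1, -1.5, 5.5]
grip_width: 0.334
t 29.77 pos [ 0.5264  0.0157 -0.0059] toolx [-0.058 -0.011 -0.998] zyaw 88.51 j7 1.13 g 0.334 F [-0.1 -1.5  5.5]
travel [ 0.0084  0.1012 -0.0003] twist 0.0002
```

```bash
python3 -m pendant '[{"travel":[0,0.012,0],"twist":0},{"travel":[0.001,0.025,0],"twist":0},{"travel":[0.002,0.038,0],"twist":0},{"travel":[0.002,0.05,0],"twist":0},{"travel":[0.003,0.062,0],"twist":0},{"travel":[0.004,0.074,0],"twist":0},{"travel":[0.004,0.086,0],"twist":0},{"travel":[0.005,0.096,0],"twist":0},{"travel":[0.005,0.096,0],"twist":0}]';python3 - <<'E'
from h import *
goto(.43,.18,.05,88.5)
im=ctrl.get_image("scene");cv2.imwrite(f"pics/scene25.png",im[:,:,::-1])
crop("s25c","pics/scene25.png",140,140,290,280,5)
E
```

```text
time: 30.9
position: [0.4294, 0.0179, -0.0055]
tool_rot: [-1.171, 1.274, 1.226]
ft_force: [0.1, 0.2, -1.6]
grip_width: 0.337
t 30.9 pos [ 0.4294  0.0179 -0.0055] toolx [-0.059 -0.012 -0.998] zyaw 88.51 j7 1.21 g 0.337 F [ 0.1  0.2 -1.6]
travel [-0.0574  0.0069  0.1613] twist 0.0002
```

View pics/s25c.png

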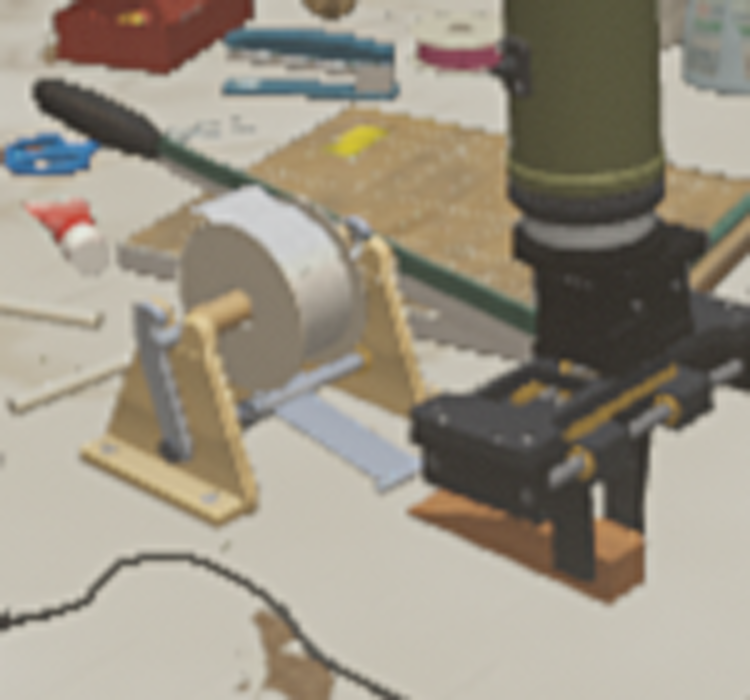

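```bash
python3 - <<'E'
from h import *
goto(.432,.09,.025,88.5)
E
python3 -m pendant '[{"travel":[-0.015,0,0],"twist":0},{"travel":[-0.03,0,0.01],"twist":0},{"travel":[-0.031,0,0.03],"twist":0},{"travel":[-0.031,-0.001,0.055],"twist":0},{"travel":[-0.031,-0.002,0.07],"twist":0},{"travel":[-0.031,-0.003,0.072],"twist":0},{"travel":[-0.031,-0.003,0.072],"twist":0}]';python3 - <<'E'
from h import *
goto(.432,.09,-.0055,88.5)
E
```

```text
t 30.95 pos [ 0.4302  0.0179 -0.0053] toolx [-0.058 -0.012 -0.998] zyaw 88.5 j7 1.21 g 0.339 F [ 0.3  0.4 -1.2]
travel [-0.0312  0.0019  0.0717] twist -0.0
time: 31.82
position: [0.4373, 0.0901, 0.025]
tool_rot: [-1.171, 1.273, 1.225]
ft_force: [-0.6, -0.2, -1.0]
grip_width: 0.336
t 31.82 pos [0.4373 0.0901 0.025 ] toolx [-0.057 -0.012 -0.998] zyaw 88.51 j7 1.07 g 0.336 F [-0.6 -0.2 -1. ]
travel [0.0308 0.0036 0.0001] twist 0.0001
```

```bash
python3 -m pendant '[{"travel":[0.01,0.001,0],"twist":0},{"travel":[0.02,0.003,0],"twist":0},{"travel":[0.027,0.003,0],"twist":0},{"travel":[0.03,0.003,0],"twist":0},{"travel":[0.03,0.003,0],"twist":0}]';python3 -m pendant '[{"travel":[0,0,0],"twist":0},{"travel":[0,0,0],"twist":0},{"travel":[0,0,0],"twist":0},{"travel":[0,0,0],"twist":0}]' 0.1;python3 - <<'E'
from h import *
goto(.432,.09,.2,88.5)
E
```

```text
time: 32.45
position: [0.4325, 0.09, -0.005]
tool_rot: [-1.171, 1.273, 1.226]
ft_force: [-0.1, -0.5, -1.8]
grip_width: 0.338
time: 32.95
position: [0.4326, 0.09, -0.0049]
tool_rot: [-1.171, 1.272, 1.226]
ft_force: [0.5, -0.6, -0.3]
grip_width: 0.542
t 32.95 pos [ 0.4326  0.09   -0.0049] toolx [-0.057 -0.011 -0.998] zyaw 88.52 j7 1.03 g 0.542 F [ 0.5 -0.6 -0.3]
travel [-0.2045  0.0122 -0.0026] twist 0.0003
```

```bash
python3 -m pendant '[{"travel":[-0.03,0.002,0],"twist":0},{"travel":[-0.08,0.005,-0.001],"twist":0},{"travel":[-0.14,0.008,-0.002],"twist":0},{"travel":[-0.19,0.012,-0.003],"twist":0},{"travel":[-0.204,0.012,-0.003],"twist":0},{"travel":[-0.204,0.012,-0.003],"twist":0}]';python3 - <<'E'
from h import *
goto(.432,.09,.2,88.5)
for n in("scene","top"):
    im=ctrl.get_image(n);cv2.imwrite(f"pics/{n}26.png",im[:,:,::-1])
crop("s26c","pics/scene26.png",140,120,400,290,3)
crop("t26c","pics/top26.png",130,130,380,270,3)
crop("s26d","pics/scene26.png",150,160,240,250,8)
E
```

```text
time: 33.7
position: [0.4326, 0.0894, 0.1998]
tool_rot: [-1.172, 1.272, 1.224]
ft_force: [0.9, -0.1, -0.5]
grip_width: 0.546
t 33.7 pos [0.4326 0.0894 0.1998] toolx [-0.056 -0.013 -0.998] zyaw 88.49 j7 1.39 g 0.546 F [ 0.9 -0.1 -0.5]
travel [-0.0002  0.0007  0.0006] twist -0.0002
```

View pics/s26c.png

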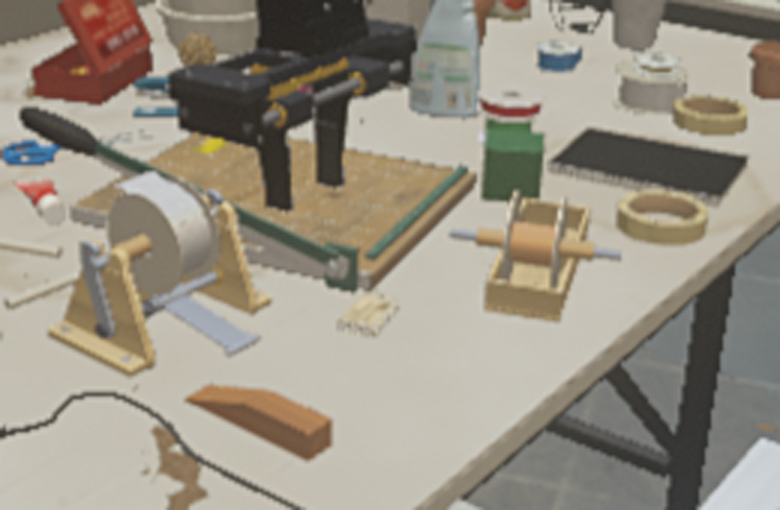

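View pics/t26c.png

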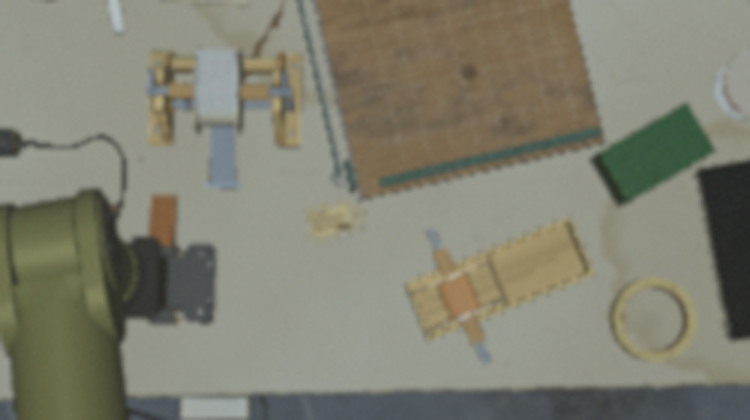

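View pics/s26d.png

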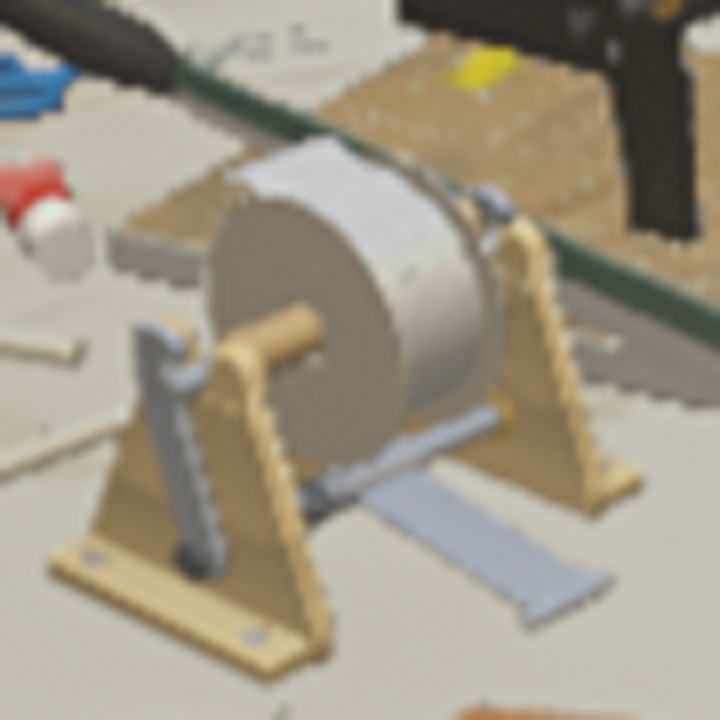

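```bash
python3 - <<'E'
from h import *
a=cv2.imread("pics/top0.png");b=cv2.imread("pics/top26.png")
for n,(x0,y0,x1,y1) in{"tape":(328,218,364,252),"tags":(230,190,254,212)}.items(): print(n,np.abs(a[y0:y1,x0:x1].astype(int)-b[y0:y1,x0:x1]).mean().round(2))
print(ctrl.close_job())
E
```

```text
tape 2.81
tags 2.86
the job is handed in; nothing more can be done
None
```

The job is done and handed in at about 34 s of the 72 s allowed. The full spool is in the stand under the shut catch, the empty spool stands in the free bay, and the wedge lies on the table.

- **Order of work:** I pushed the wedge under the lip until it held the catch open by itself. I then moved the empty spool to the tray, lowered the full spool into the slots, and pulled the wedge out so that the catch snapped shut. The wedge is now about 75 mm to the left of its line of insertion, with its toe clear of the stand.
- **Last checks:**
  - The catch lip is back at its starting pixel in the scene view, with the noses over the axle ends.
  - The full spool met a firm stop at seat height when I lowered it.
  - The empty spool stands upright in its bay.
  - The tape roll and tag stack look unmoved: the mean pixel difference from the first picture is about 3 of 255 at both places.
- **Fingertip offset:** The real fingertips are about 18 mm short of the stated tool centre point. My first grip on the wedge therefore closed on air above it without moving it. I corrected for the offset from then on.
- **Wedge push:** The force reached about 36 N forward and 42 N downward at the fingers, more than the 10 N expected, because the tool tilted about 4° while pushing. The tilt stayed, but both spools were placed without trouble. The highest total I read was about 55 N, under the 120 N wrist limit, though I read the force only between moves.

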